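# Pack the bar kit into its caddy

### The job

Pack the bar kit that is scattered over the trolley back into the oak caddy, each piece in its own holder: the capped shaker standing in the wide round well, the jigger standing in the small round well, the square bitters bottle standing in the square well and the bamboo muddler lying in the long cradle. Set each piece down in its holder rather than dropping it, and leave the domed sugar caster and the pointed citrus reamer, which only look like part of the kit, where they are.

Things in the scene. Friction and masses are not known exactly. Their poses are not given: they have to be found in the camera images.
- shaker_center (a point): Cocktail shaker of copper-coloured steel, upright, 185 mm tall, 0.36 kg: round foot 54 mm across, body widening to 76 mm at 116 to 124 mm up, a shoulder narrowing to 35 mm at 150 mm up, then a straight round cap 35 mm across up to the top, firmly fixed: lift it by the cap. Point: its centre, 92.5 mm above the foot; z up its axis.
- jigger_center (a point): Double-ended steel jigger (hourglass measure), upright, 90 mm tall, 0.12 kg: foot 36 mm across, waist 15 mm at 40 mm up, upper cup open at the top with a straight band 42 mm across from 65 to 90 mm up: grip it there. Point: on its axis half-way up, 45 mm above the foot; z up.
- bitters_center (a point): Bitters bottle, upright, 136 mm tall, 0.24 kg: square amber glass body 40 x 40 mm and 86 mm high with a paper label, short neck, round black cap 24 mm across from 104 to 136 mm up: grip it by the cap. Point: on its axis half-way up, 68 mm above the foot; x and y square to its flat sides, z up.
- muddler_center (a point): Bamboo muddler lying on the trolley, 165 mm long, 0.09 kg: round stick with a blunt flat-ended head 32 mm across, a knob 32 mm across at the other end and a waist 24 to 26 mm thick over the middle 75 mm. Point: on its axis half-way along, 16 mm above what it lies on; x along the stick (head to -x), y across.
- shaker_well: Holder fixed in the oak caddy (open tray 306 x 216 mm, sides 32 and ends 44 mm high, floor 8 mm over the trolley): WIDE round oak well, 80 mm across inside, 92 outside. Origin: centre of underside; inner floor 6, rim 40 mm above it. x, y along the caddy's sides, x its long one. The three wells stand in a row, 97 mm apart, in any order; the cradle's axis is 107 mm from the row.
- jigger_well: Holder fixed in the oak caddy: SMALL round oak well, 58 mm across inside, 70 mm outside, on a foot 92 mm square. Origin: centre of the underside; inner floor 6 mm and rim 34 mm above it. x and y along the foot's and the caddy's sides.
- bottle_well: Holder fixed in the oak caddy: SQUARE oak well, 60 x 60 mm inside, 72 mm outside, on a foot 92 mm square. Origin: centre of the underside; inner floor 6 mm and rim 40 mm above it. x and y along the well's and the caddy's sides.
- cradle: Holder fixed in the oak caddy beside the row of wells: long shallow oak cradle for the muddler, 203 x 66 mm outside, 189 x 52 mm inside, its long walls cut away over the middle 93 mm for the fingers. Origin: centre of the underside; inner floor 6 mm and wall tops 22 mm above it. x runs along the cradle.
- caster_center (a point): LOOK-ALIKE, not of the kit: sugar caster of copper-coloured steel, loose, upright, 127 mm tall, 62 mm across, waisted, with a domed top pierced by small holes and no cap. Point: its centre, 63.5 mm up. (Other bystanders among the things - rocks glasses, coasters, corkscrew - are under 90 mm tall; nothing there is taller than the shaker.)
- reamer_center (a point): LOOK-ALIKE, not of the kit: bamboo citrus reamer lying loose on the trolley, 160 mm long, 33 mm across at most, with a pointed, ridged head. Point: its centre, 16.5 mm up; x along it (point to -x). (Bottles and a decanter up to 300 mm tall line the trolley's two sides; a mixing jug and ice bucket its far edge.)
Things that resemble listed ones, but are neither listed nor needed, are in the scene too. Leave any blue look-alike of the part that bears muddler_center alone.

How it is judged (in metres and radians):
At the end, for the whole second after the job is handed in: Shaker, jigger and bottle upright (0.12 rad) on the floors of their own wells (within 16, 14, 17 mm of the axis, 6 mm in height), muddler in the cradle (18 mm, 0.2 rad along it, 6 mm in height), all at rest; caster, upright, and reamer within 25 mm of where they were (horizontal distance between shaker_center and shaker_well below 0.016 m and z of shaker_center in the frame of shaker_well between 0.0925 and 0.1045 m and linear speed of each of shaker, jigger, bitters, muddler below 0.02 m/s and angle between each of shaker_center, jigger_center, bitters_center, caster_center's own z axis and vertical below 0.12 rad and horizontal distance between jigger_center and jigger_well below 0.014 m and z of jigger_center in the frame of jigger_well between 0.045 and 0.057 m and horizontal distance between bitters_center and bottle_well below 0.017 m and z of bitters_center in the frame of bottle_well between 0.068 and 0.08 m and horizontal distance between muddler_center and cradle below 0.018 m and z of muddler_center in the frame of cradle between 0.016 and 0.028 m and angle between the x axis of muddler_center and the x axis of cradle, either way round below 0.2 rad and distance of each of caster_center, reamer_center from where it was at the start of the episode below 0.025 m); the robot touches nothing.
It fails at once if the sugar caster or the citrus reamer is moved by more than 40 mm (distance of any of caster_center, reamer_center from where it was at the start of the episode above 0.04 m).
It fails at once if a piece of the kit is dropped into its holder (falls at over 0.7 m/s, about 25 mm, with no finger on it) ((horizontal distance between shaker_center and shaker_well below 0.04 m and linear speed of shaker above 0.7 m/s and contact force between the fingers and shaker below 0.05 N) or (horizontal distance between jigger_center and jigger_well below 0.04 m and linear speed of jigger above 0.7 m/s and contact force between the fingers and jigger below 0.05 N) or (horizontal distance between bitters_center and bottle_well below 0.04 m and linear speed of bitters above 0.7 m/s and contact force between the fingers and bitters below 0.05 N) or (horizontal distance between muddler_center and cradle below 0.04 m and linear speed of muddler above 0.7 m/s and contact force between the fingers and muddler below 0.05 N)).
It also fails if it takes over 118 s, if anything falls off the work surface, if the arm or the gripper's body presses on something with over 40 N, if the wrist force passes 120 N, or if a joint passes its speed limit or range.

### The arm

A 6-joint arm with a two-finger parallel gripper is mounted at the origin on the work surface. World frame = base frame: x ahead of the robot, y to its left, z up, the work surface at z = 0. Lengths are in mm, angles in rad, forces in N, time in s.
With the tool pointing down it reaches from about 350 to 725 mm from the base axis. Payload 4.3 kg.
Tool frame: the origin (TCP) lies at the very end of the fingers, on their centre line; the grasp point (between the pads) lies 19 mm behind it; z points along the fingers, y is the direction in which the jaws open and shut (so a half turn about z gives the same grasp; the last joint's range is limited). The gripper opens to 85 mm and grips with 20 to 120 N. Pads are 22 mm wide; open, the fingers measure 114 mm over their backs; the gripper's body (76 mm by 85 mm) begins 54 mm behind the grasp point. The pads swing forward as they close: fully open they stand 13 mm farther back than shut.
Start: joints at [1.054, 0.377, 0.081, 1.274, 0, 1.46], TCP at [227.522, 528.11, 231.329] pointing down, gripper open.
Joint ranges: [-2.72, 2.72], [-0.84, 1.66], [-1.02, 1.22], [-1.77, 2.12], [-1.37, 1.28], [-3.14, 3.14]. Speed limits (rad/s): [2.57, 2.57, 3.14, 3.14, 3.14, 3.14].

### API

Orientations are given as a 3x3 rotation matrix whose columns are the frame's x, y, z axes.
In Python, from workcell import ctrl gives the robot as it stands.
- The arm moves only by the tool jog_arm, never from a script. Its argument "deltas" is a list of rows, each an object with "xyz": the shift along the tool's x, y, z in m, a list of three; "rot": the turn, a rotation vector about the tool's x, y, z in degrees, a list of three. In form: [{"xyz": [dx, dy, dz], "rot": [ax, ay, az]}, ...]. A call has 1 to 12 rows; each row shifts and turns the pose as measured when the row begins, along the tool's axes as they then stand; what a row does not reach is not made up. A row lasts 1/12 s, in which the tool goes at most 41.7 mm and 7.16 degrees, less where a joint would pass 70% of its speed; a pose out of reach is approached as far as the arm can. A call with a gripper value outside its range is refused whole. "gripper" is the closure, from -1 (fully open) to 1 (shut), set as the call begins (left out, the last holds). The fingers move at their own pace and stop on an object; "grip_force" is the grip in N (left out, the last holds). Time passes only in rows, so rows that do not move let the fingers close. It gives the time, the measured TCP pose, the force and the opening at its end, in the units of the state.
- ctrl.state(): the state, without advancing time (a new reading comes with each control period).
- ctrl.grab_frame(name): name is "scene" or "side" or "wrist"; returns the picture (420x560x3 uint8, red, green, blue); there is no depth.
- ctrl.get_calibration(name): a dict with "fx", "fy", "cx", "cy" (pixels), "rvec" (rotation vector, rad) and "tvec" (3), from world to camera coordinates, as OpenCV has them. Camera axes: x right, y down, z forward; pixel columns grow to the right and rows downward; lengths in mm; the calibration is good to about 2 mm. A picture is of the moment at which its call begins: read the wrist's pose just before it. get_calibration takes no time and is no camera call; for the wrist camera it gives the pose at the moment of the call.
- ctrl.close_job(): hands the job in, once; it reports no verdict.
The state is a dict: "time_s": time; "joint_positions": joint angles; "qd": joint speeds; "tau": joint torques, N m; "ee_pos": TCP position; "tcp_rot": TCP orientation; "contact_force": force on the tool from outside, world axes, zero at the start; "moment": the same for the moment, N m; "grip_width": opening from 0.0 (shut) to 1.0 (fully open).
Only numpy, scipy, OpenCV 4.12 (cv2) and the standard library are available. Lean on these libraries where they do the work, as an engineer would, in place of code of your own. Each camera call takes 0.05 s, during which the arm holds its last target. There are 200 camera calls.

## Working session

There is one attempt and no reset: what is moved stays moved. The work goes in short steps, Python scripts to look and compute and a tool call to move; the robot and the scene stay as the last step left them, time stands still between calls to the robot, and variables do not carry over. Pictures are saved under pics/ and viewed, about 12 in all and at most 16, crops included, and the job is handed in when it is done.

Besides the shell and the picture viewer there is one more tool, called after ">>>" as name(argument=value, ...), one argument or row to a line, values as JSON. jog_arm: Moves the arm, as the interface text tells. Its arguments: {"type":"object","properties":{"deltas":{"type":"array"},"gripper":{"type":"number"},"grip_force":{"type":"number"}},"required":["deltas"]}

```bash
ls; mkdir -p pics
python3 - <<'E'
from workcell import ctrl
import cv2,numpy as np
for n in ["scene","side"]:
    im=ctrl.grab_frame(n); cv2.imwrite(f"pics/{n}0.png",im[:,:,::-1]); c=ctrl.get_calibration(n)
    R=cv2.Rodrigues(np.array(c["rvec"],float))[0]; print(n,c,"campos",(-R.T@np.array(c["tvec"]).ravel()).round())
print(ctrl.state())
E
```

```text
pics
scene {'fx': 538.1803626876159, 'fy': 538.1803626876159, 'cx': 277.02649564235725, 'cy': 211.38589646034708, 'rvec': array([ 2.36470991,  0.68924034, -0.24113645]), 'tvec': array([-373.38265293, -134.60828062, 1470.343438  ])} campos [ 869. -685. 1047.]
side {'fx': 457.78015940163334, 'fy': 457.78015940163334, 'cx': 279.14542882474746, 'cy': 207.65282507685208, 'rvec': array([ 2.30055439, -0.17713925,  0.06370801]), 'tvec': array([-419.52623839,  114.16698046, 1117.49453834])} campos [ 312. -807.  830.]
{'time_s': 0.1, 'joint_positions': array([1.05370110e+00, 3.78013508e-01, 7.97607640e-02, 1.27441779e+00,
       4.04912229e-07, 1.46049909e+00]), 'qd': array([-0.00037365, -0.00259534,  0.00348898,  0.00066063,  0.00020667,
       -0.00016965]), 'tau': array([ 1.18128824e-03, -4.64694715e+01,  2.70581728e+01,  1.20096555e-02,
       -1.19214346e-04,  4.13001942e-06]), 'ee_pos': array([227.20645986, 527.55646232, 230.44139484]), 'tcp_rot': array([[-9.18392376e-01,  3.95669792e-01, -9.26879605e-04],
       [ 3.95670823e-01,  9.18390955e-01, -1.62897058e-03],
       [ 2.06703395e-04, -1.86277338e-03, -9.99998244e-01]]), 'contact_force': array([-0.26862439,  0.30761332, -0.56526979]), 'moment': array([ 0.00828196, -0.03430994, -0.00998119]), 'grip_width': 1.0021781004825487}
```

View pics/scene0.png

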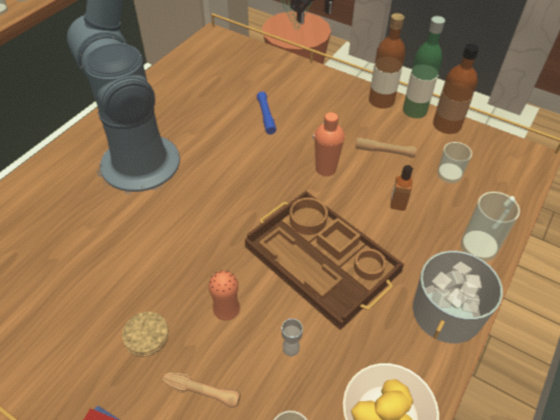

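View pics/side0.png

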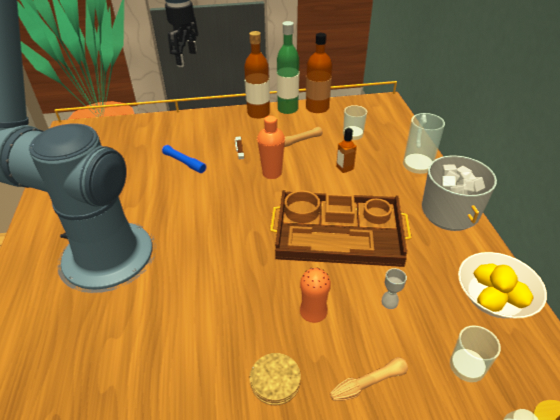

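The scene image shows the shaker at (328,145), capped, and the caster at (224,295), domed with holes. The plain round stick at (386,147) is the muddler. The ridged, pointed one at (200,388) is the reamer and the blue stick at (266,112) is the look-alike. The bitters bottle is at (402,188) and the jigger at (291,337). The wells are at (309,215) wide, (338,238) square and (370,264) small, with the cradle at (305,262).

```bash
cat > h.py <<'E'
from workcell import ctrl
import cv2,numpy as np
def cam(n):
    c=ctrl.get_calibration(n); R=cv2.Rodrigues(np.array(c["rvec"],float))[0]; t=np.array(c["tvec"],float).ravel()
    return np.array([[c["fx"],0,c["cx"]],[0,c["fy"],c["cy"]],[0,0,1]]),R,t
def ray(C,u,v,z):
    K,R,t=C; d=R.T@np.linalg.solve(K,[u,v,1]); o=-R.T@t; return o+d*(z-o[2])/d[2]
def tri(C1,p1,C2,p2):
    P=[C[0]@np.c_[C[1],C[2]] for C in (C1,C2)]
    X=cv2.triangulatePoints(P[0],P[1],np.array(p1,float).reshape(2,1),np.array(p2,float).reshape(2,1)).ravel(); return X[:3]/X[3]
def proj(C,X):
    K,R,t=C; p=K@(R@np.array(X,float)+t); return p[:2]/p[2]
E
python3 - <<'E'
from h import *
S,D=cam("scene"),cam("side")
P={"shaker cap top 185":((331,117),(270,121),185),"bitters top 136":((407,170),(349,132),136),"jigger rim 90":((292,324),(395,276),90),
"mud a 16":((360,146),(288,141),16),"mud b 16":((412,151),(318,132),16),"caster 63":((224,295),(315,294),63),
"wide rim 48":((309,213),(302,206),48),"square rim 48":((338,237),(341,207),48),"small rim 42":((371,262),(377,208),42),"reamer16":((201,388),(371,379),16)}
for k,(a,b,z) in P.items(): print(k,tri(S,a,D,b).round(),ray(S,*a,z).round(),ray(D,*b,z).round())
a=cv2.imread("pics/scene0.png")[95:325,230:420]; cv2.imwrite("pics/s1.png",cv2.resize(a,None,fx=2.6,fy=2.6,interpolation=cv2.INTER_CUBIC))
print(cam("wrist"), ctrl.get_calibration("wrist"))
E
```

```text
shaker cap top 185 [438. 251. 181.] [440. 247. 185.] [438. 242. 185.]
bitters top 136 [657. 235. 132.] [658. 230. 136.] [655. 229. 136.]
jigger rim 90 [ 629. -241.   93.] [ 627. -238.   90.] [ 630. -243.   90.]
mud a 16 [500. 319.  63.] [483. 366.  16.] [511. 389.  16.]
mud b 16 [614. 420.  20.] [612. 425.  16.] [615. 424.  16.]
caster 63 [ 464. -243.   63.] [ 464. -244.   63.] [ 463. -242.   63.]
wide rim 48 [493.  65.  34.] [497.  57.  48.] [491.  45.  48.]
square rim 48 [589.  33.  43.] [590.  31.  48.] [588.  26.  48.]
small rim 42 [683.  19.  35.] [684.  13.  42.] [680.  14.  42.]
reamer16 [ 533. -420.   24.] [ 530. -417.   16.] [ 536. -416.   16.]
(array([[322.3654469 ,   0.        , 281.42687824],
       [  0.        , 322.3654469 , 208.23807717],
       [  0.        ,   0.        ,   1.        ]]), array([[ 0.39620538,  0.91816105, -0.00126238],
       [ 0.88014521, -0.37940851,  0.28529561],
       [ 0.26146836, -0.11414673, -0.95843874]]), array([-574.84123037,  -36.92597918,  378.49850153])) {'fx': 322.3654468995587, 'fy': 322.3654468995587, 'cx': 281.4268782415812, 'cy': 208.23807717088695, 'rvec': array([-2.41477708, -1.58830474, -0.22981981]), 'tvec': array([-574.84123037,  -36.92597918,  378.49850153])}
```

View pics/s1.png

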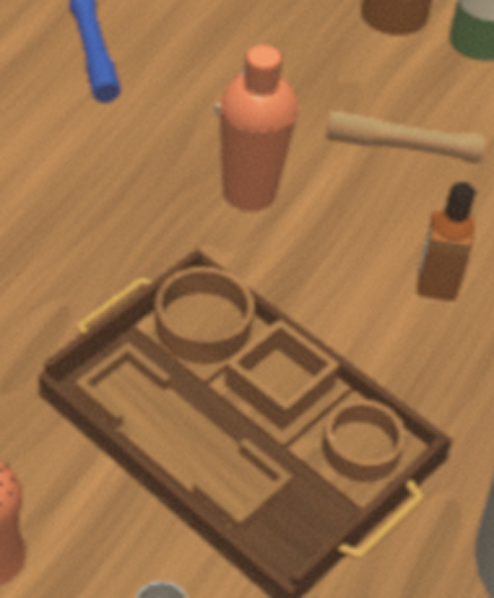

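The two views agree to a few mm on every tall object. The row of wells runs (495,55)→(590,33)→(684,13), a spacing of about 97, so that fits. The muddler is near (550,396). I'll fetch it first and take a close view there.

>>> jog_arm(
  deltas=[
    {"xyz":[-0.035,0.001,0],"rot":[0,0,-4]},
    {"xyz":[-0.035,0.003,0],"rot":[0,0,-4]},
    {"xyz":[-0.035,0.006,0],"rot":[0,0,-4]},
    {"xyz":[-0.034,0.008,0],"rot":[0,0,-4]},
    {"xyz":[-0.033,0.01,0],"rot":[0,0,-4]},
    {"xyz":[-0.032,0.012,0],"rot":[0,0,-4]},
    {"xyz":[-0.032,0.015,0],"rot":[0,0,-4]},
    {"xyz":[-0.031,0.017,0],"rot":[0,0,-4]},
    {"xyz":[-0.03,0.018,0],"rot":[0,0,-4]},
    {"xyz":[-0.028,0.02,0],"rot":[0,0,-4]},
    {"xyz":[0,0,0],"rot":[0,0,-4]},
    {"xyz":[0,0,0],"rot":[0,0,-4]},
  ],
)

```text
time_s: 1.1
ee_pos: [525.5, 581.5, 212.4]
tcp_rot: [[-0.916, -0.4, -0.009], [-0.4, 0.916, -0.009], [0.012, -0.005, -1.0]]
contact_force: [0.7, 0.2, 0.9]
grip_width: 1.002
```

```bash
cat >> h.py <<'E'
def look(f):
    C=cam("wrist"); im=ctrl.grab_frame("wrist"); cv2.imwrite(f"pics/{f}.png",im[:,:,::-1]); return C,im
def go(x=None,y=None,z=None,jaw=None):
    """remaining move in tool axes; jaw = wanted world angle of jaw (y) axis, deg, mod 180"""
    s=ctrl.state(); p=s["ee_pos"]; R=s["tcp_rot"]; T=[p[i] if v is None else v for i,v in enumerate((x,y,z))]
    d=R.T@(np.array(T)-p); ya=np.degrees(np.arctan2(R[1,1],R[0,1])); turn=0 if jaw is None else -((jaw-ya+90)%180-90)
    tilt=np.degrees(R.T@np.cross(R[:,2],[0,0,-1]))
    print("t",round(s["time_s"],2),"p",p.round(1),"jaw",ya.round(1),"grip",round(s["grip_width"],3),"F",np.round(s["contact_force"],1),"q",s["joint_positions"].round(2),"\n tool delta mm",d.round(1),"turn z",round(turn,1),"tilt fix",tilt.round(2))
E
python3 - <<'E'
from h import *
C,im=look("w1"); go(550,396,None,114.6)
hs=cv2.cvtColor(im,cv2.COLOR_RGB2HSV)
for n,X in {"mud":(550,396,16),"sh":(438,247,185),"bit":(656,231,136)}.items(): print(n,proj(C,X).round())
E
```

```text
t 1.15 p [525.  580.9 210.8] jaw 113.7 grip 0.997 F [-0.7 -1.2 -0.6] q [ 0.76  1.01  1.17  1.75 -0.    0.34] 
 tool delta mm [  51.5 -179.3    1.9] turn z -0.9 tilt fix [-0.36 -0.84  0.  ]
mud [108. 135.]
sh [-417. -268.]
bit [-251.  190.]
```

View pics/w1.png

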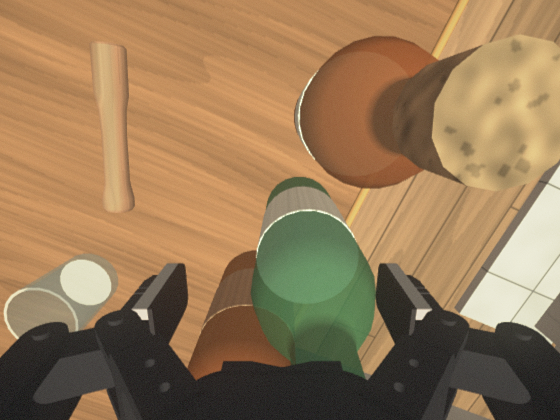

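I got the sign of the y compensation wrong, so the gripper is now near the side bottles (no contact force so far). I'll locate the bottles before backing out.

Run:
```python
from h import *
S,D=cam("scene"),cam("side")
for n,a,b in [("brownL top",(397,17),(255,36)),("green top",(438,22),(288,26)),("brownR top",(471,49),(320,39))]: print(n,tri(S,a,D,b).round())
for n,a,b in [("brownL base",(381,103),(258,113)),("green base",(416,113),(288,108)),("brownR base",(449,128),(318,107))]: print(n,ray(S,*a,0).round(),ray(D,*b,0).round())
im=ctrl.grab_frame("side"); im2=ctrl.grab_frame("scene")
a=np.hstack([im[0:200,180:400],im2[0:200,320:540]]); cv2.imwrite("pics/b.png",cv2.resize(a[:,:,::-1],(792,360),interpolation=cv2.INTER_CUBIC))
```

```text
brownL top [440. 598. 276.]
green top [547. 609. 293.]
brownR top [649. 607. 248.]
brownL base [445. 587.   0.] [440. 602.   0.]
green base [553. 601.   0.] [549. 618.   0.]
brownR base [661. 591.   0.] [655. 607.   0.]
```

View pics/b.png

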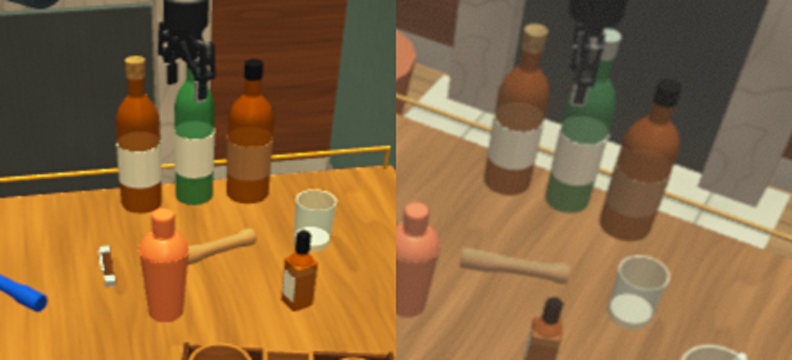

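The green bottle's neck is at tool (-32,+15) and not being touched. I'll retreat along tool +x and −y, away from it, rising slightly.

>>> jog_arm(
  deltas=[
    {"xyz":[0.01,-0.004,-0.003],"rot":[0,0,0]},
    {"xyz":[0.01,-0.01,-0.003],"rot":[0,0,0]},
    {"xyz":[0.01,-0.015,-0.003],"rot":[0,0,0]},
    {"xyz":[0.008,-0.025,-0.003],"rot":[0,0,0]},
    {"xyz":[0.006,-0.03,-0.003],"rot":[0,0,0]},
    {"xyz":[0.004,-0.03,0],"rot":[0,0,0]},
    {"xyz":[0.004,-0.03,0],"rot":[0,0,0]},
    {"xyz":[0,-0.025,0],"rot":[-0.2,-0.4,0]},
    {"xyz":[0,-0.01,0],"rot":[-0.2,-0.4,0]},
    {"xyz":[0,0,0],"rot":[0,0,0]},
  ],
)

```text
time_s: 2.08
ee_pos: [536.9, 386.2, 234.1]
tcp_rot: [[-0.923, -0.384, 0.002], [-0.384, 0.923, 0.002], [-0.003, 0.001, -1.0]]
contact_force: [-0.3, 0.8, 0.4]
grip_width: 0.996
```

Run:
```python
from h import *
C,im=look("w2"); go(550,396,230,114.6)
for n,X in {"mud":(550,396,16),"sh":(438,247,185),"bit":(656,231,136)}.items(): print(n,proj(C,X).round())
im=ctrl.grab_frame("scene"); cv2.imwrite("pics/sc2.png",im[:,:,::-1])
d=cv2.absdiff(im[:, :, ::-1].copy(),cv2.imread("pics/scene0.png")).max(2)[0:140,365:480]; print("bottle region change",(d>40).sum())
```

```text
t 2.13 p [536.6 387.1 234.3] jaw 112.6 grip 0.998 F [0.1 0.6 1. ] q [0.53 0.57 0.39 1.39 0.   0.13] 
 tool delta mm [-15.8   3.1   4.3] turn z -2.0 tilt fix [ 0.1   0.17 -0.  ]
mud [284. 191.]
sh [100. -40.]
bit [ 51. 267.]
bottle region change 868
```

View pics/w2.png

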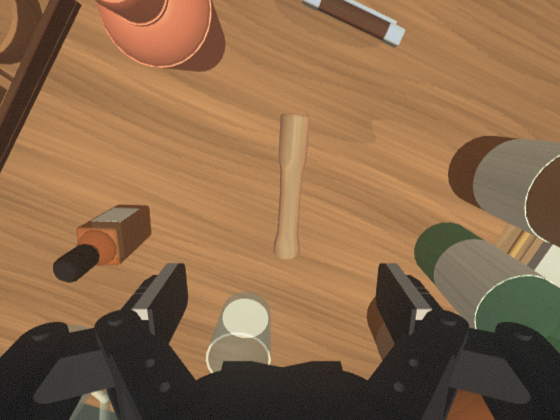

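The wrist view shows the muddler from (294,115) to (287,259), the bitters cap at about (70,264) and the shaker at top left.

Run:
```python
from h import *
C=cam("wrist")
im=cv2.imread("pics/w2.png"); g=im[100:275,255:335]; lab=cv2.cvtColor(g,cv2.COLOR_BGR2LAB).astype(int)
hs=cv2.cvtColor(g,cv2.COLOR_BGR2HSV)
m=((hs[...,1]<135)&(hs[...,2]>110)).astype(np.uint8)
m=cv2.morphologyEx(m,cv2.MORPH_OPEN,np.ones((3,3),np.uint8))
n,l,st,ce=cv2.connectedComponentsWithStats(m); print([(s.tolist(),c.round()) for s,c in zip(st[1:],ce[1:]) if s[4]>150])
a,b=ray(C,294,116,16),ray(C,287,257,16)
print(a.round(1),b.round(1),((a+b)/2).round(1),"len",np.linalg.norm(a-b).round(1),"ang",np.degrees(np.arctan2(*(b-a)[1::-1])).round(1))
w1,w2=ray(C,279,190,16),ray(C,302,190,16); print("waist w",np.linalg.norm(w1-w2).round(1), ray(C,289.5,187,16).round(1))
print("glass base",ray(C,245,318,0).round(),"bit cap",ray(C,68,265,136).round(1))
m=(a+b)/2; go(m[0],m[1],60,np.degrees(np.arctan2(*(b-a)[1::-1]))+90)
```

```text
[([0, 0, 80, 175, 12412], array([39., 87.]))]
[468.9 375.7  16. ] [624.3 433.5  16. ] [546.6 404.6  16. ] len 165.7 ang 20.4
waist w 26.4 [542.6 401.9  16. ]
glass base [736. 420.   0.] bit cap [648.3 246.4 136. ]
t 2.18 p [536.4 388.5 233.9] jaw 112.8 grip 0.998 F [-0.9 -0.5  0.3] q [0.53 0.57 0.39 1.39 0.   0.13] 
 tool delta mm [-15.2  10.5 174. ] turn z 2.3 tilt fix [ 0.13  0.16 -0.  ]
```

The length comes out at 165.7 mm against 165, so the measurement is good. The centre is about (546,403) and the jaw angle about 110.4°.

>>> jog_arm(
  deltas=[
    {"xyz":[-0.015,0.009,0],"rot":[0,0,2]},
    {"xyz":[0,0,0.03],"rot":[0,0,0]},
    {"xyz":[0,0,0.035],"rot":[0,0,0]},
    {"xyz":[0,0,0.035],"rot":[0,0,0]},
    {"xyz":[0,0,0.035],"rot":[0,0,0]},
    {"xyz":[0,0,0.02],"rot":[0,0,0]},
    {"xyz":[0,0,0.0],"rot":[0,0,0]},
  ],
)

```text
time_s: 2.77
ee_pos: [546.0, 416.7, 79.3]
tcp_rot: [[-0.933, -0.359, 0.011], [-0.359, 0.933, 0.014], [-0.016, 0.009, -1.0]]
contact_force: [-0.1, 0.2, -0.2]
grip_width: 0.999
```

Run:
```python
from h import *
C,im=look("w3"); go(546,403.5,6,110.4)
```

```text
t 2.82 p [546.1 417.1  81. ] jaw 111.0 grip 1.002 F [-0.8 -0.5  0.6] q [0.56 0.66 0.15 1.05 0.01 0.19] 
 tool delta mm [  6.2 -13.3  74.8] turn z 0.6 tilt fix [0.51 0.93 0.  ]
```

View pics/w3.png

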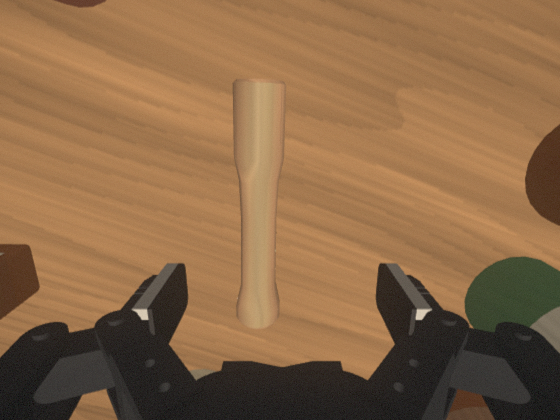

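The muddler is at columns 234–285, offset from the centre line by about 13 mm. That matches the computed correction.

>>> jog_arm(
  deltas=[
    {"xyz":[0.006,-0.013,0],"rot":[0.5,0.9,0]},
    {"xyz":[0,0,0],"rot":[0,0,0]},
    {"xyz":[0,0,0.025],"rot":[0,0,0]},
    {"xyz":[0,0,0.025],"rot":[0,0,0]},
    {"xyz":[0,0,0.01],"rot":[0,0,0]},
    {"xyz":[0,0,0],"rot":[0,0,0]},
  ],
)

```text
time_s: 3.32
ee_pos: [552.3, 408.0, 32.6]
tcp_rot: [[-0.933, -0.36, 0.016], [-0.36, 0.933, 0.009], [-0.018, 0.003, -1.0]]
contact_force: [-1.1, -0.1, -1.1]
grip_width: 1.001
```

Run:
```python
from h import *
go(546,403.5,6,110.4)
```

```text
t 3.32 p [552.3 408.   32.6] jaw 111.1 grip 1.001 F [-1.1 -0.1 -1.1] q [ 0.54  0.7   0.09  0.94 -0.    0.18] 
 tool delta mm [ 8.  -2.  26.5] turn z 0.7 tilt fix [ 0.17  1.06 -0.  ]
```

>>> jog_arm(
  deltas=[
    {"xyz":[0.008,-0.002,0.01],"rot":[0,1,0]},
    {"xyz":[0,0,0.012],"rot":[0,0,0]},
    {"xyz":[0,0,0.007],"rot":[0,0,0]},
    {"xyz":[0,0,0],"rot":[0,0,0]},
    {"xyz":[0,0,0],"rot":[0,0,0]},
  ],
)

```text
time_s: 3.73
ee_pos: [548.7, 404.6, 6.9]
tcp_rot: [[-0.933, -0.36, 0.005], [-0.36, 0.933, 0.007], [-0.007, 0.004, -1.0]]
contact_force: [-0.3, 0.7, -0.3]
grip_width: 1.003
```

Run:
```python
from h import *
go(546,403.5,6,110.4)
```

```text
t 3.73 p [548.7 404.6   6.9] jaw 111.1 grip 1.003 F [-0.3  0.7 -0.3] q [0.54 0.72 0.06 0.9  0.   0.17] 
 tool delta mm [ 2.9 -0.1  0.9] turn z 0.7 tilt fix [ 0.25  0.4  -0.  ]
```

Close the gripper, then lift.

>>> jog_arm(
  deltas=[
    {"xyz":[0,0,0],"rot":[0,0,0]},
    {"xyz":[0,0,0],"rot":[0,0,0]},
    {"xyz":[0,0,0],"rot":[0,0,0]},
    {"xyz":[0,0,0],"rot":[0,0,0]},
    {"xyz":[0,0,0],"rot":[0,0,0]},
    {"xyz":[0,0,0],"rot":[0,0,0]},
    {"xyz":[0,0,0],"rot":[0,0,0]},
    {"xyz":[0,0,0],"rot":[0,0,0]},
  ],
  gripper=1,
  grip_force=40,
)

```text
time_s: 4.4
ee_pos: [550.0, 405.5, 9.2]
tcp_rot: [[-0.933, -0.36, 0.008], [-0.36, 0.933, 0.008], [-0.011, 0.005, -1.0]]
contact_force: [0.4, -0.4, -0.5]
grip_width: 0.27
```

>>> jog_arm(
  deltas=[
    {"xyz":[0,0,-0.01],"rot":[0,0,0]},
    {"xyz":[0,0,-0.02],"rot":[0,0,0]},
    {"xyz":[0,0,-0.03],"rot":[0,0,0]},
    {"xyz":[0,0,-0.035],"rot":[0,0,0]},
    {"xyz":[0,0,-0.035],"rot":[0,0,0]},
    {"xyz":[0,0,-0.035],"rot":[0,0,0]},
    {"xyz":[0,0,-0.035],"rot":[0,0,0]},
    {"xyz":[0,0,-0.03],"rot":[0,0,0]},
    {"xyz":[0,0,0],"rot":[0,0,0]},
    {"xyz":[0,0,0],"rot":[0,0,0]},
  ],
)

```text
time_s: 5.23
ee_pos: [544.1, 401.4, 251.5]
tcp_rot: [[-0.933, -0.36, 0.001], [-0.36, 0.933, 0.005], [-0.003, 0.004, -1.0]]
contact_force: [-0.3, -0.3, -1.7]
grip_width: 0.27
```

Run:
```python
from h import *
go(565,-70,220,77)
```

```text
t 5.23 p [544.1 401.4 251.5] jaw 111.1 grip 0.27 F [-0.3 -0.3 -1.7] q [0.54 0.6  0.49 1.46 0.   0.17] 
 tool delta mm [ 150.4 -447.4   29.4] turn z 34.1 tilt fix [0.22 0.16 0.  ]
```

>>> jog_arm(
  deltas=[
    {"xyz":[0.006,-0.02,0],"rot":[0,0,0]},
    {"xyz":[0.011,-0.035,0],"rot":[0,0,0]},
    {"xyz":[0.012,-0.036,0],"rot":[0,0,0]},
    {"xyz":[0.012,-0.036,0],"rot":[0,0,0]},
    {"xyz":[0.012,-0.036,0],"rot":[0,0,0]},
    {"xyz":[0.012,-0.036,0],"rot":[0,0,0]},
    {"xyz":[0.012,-0.036,0],"rot":[0,0,0]},
    {"xyz":[0.012,-0.036,0],"rot":[0,0,0]},
    {"xyz":[0.012,-0.036,0],"rot":[0,0,0]},
    {"xyz":[0.012,-0.036,0],"rot":[0,0,0]},
    {"xyz":[0.01,-0.03,0],"rot":[0,0,0]},
    {"xyz":[0.005,-0.015,0],"rot":[0,0,0]},
  ],
)

```text
time_s: 6.23
ee_pos: [557.2, -18.7, 234.6]
tcp_rot: [[-0.928, -0.371, -0.017], [-0.371, 0.929, 0.006], [0.014, 0.012, -1.0]]
contact_force: [0.4, 0.4, -1.7]
grip_width: 0.268
```

>>> jog_arm(
  deltas=[
    {"xyz":[0,0,0],"rot":[0,0,5]},
    {"xyz":[0,0,0],"rot":[0,0,6]},
    {"xyz":[0,0,0],"rot":[0,0,6]},
    {"xyz":[0,0,0],"rot":[0,0,6]},
    {"xyz":[0,0,0],"rot":[0,0,6]},
    {"xyz":[0,0,0],"rot":[0,0,5]},
    {"xyz":[0,0,0],"rot":[0,0,0]},
    {"xyz":[0,0,0],"rot":[0,0,0]},
  ],
)

```text
time_s: 6.9
ee_pos: [548.8, -25.1, 223.3]
tcp_rot: [[-0.968, 0.249, -0.038], [0.249, 0.969, 0.008], [0.039, -0.002, -0.999]]
contact_force: [-0.4, 1.0, -1.4]
grip_width: 0.267
```

Run:
```python
from h import *
go(565,-70,230,77); C,im=look("w4"); np.save("w4C.npy",np.c_[C[0],C[1],C[2]])
for X in [(497,57,48),(590,35,48),(684,13,42)]: print(proj(C,X).round())
```

```text
t 6.9 p [548.8 -25.1 223.3] jaw 75.6 grip 0.267 F [-0.4  1.  -1.4] q [-0.16  0.36  0.04  1.28  0.    0.09] 
 tool delta mm [-26.6 -39.4  -7.7] turn z -1.4 tilt fix [-0.1  -2.21 -0.  ]
[350. 121.]
[347. 217.]
[344. 298.]
```

View pics/w4.png

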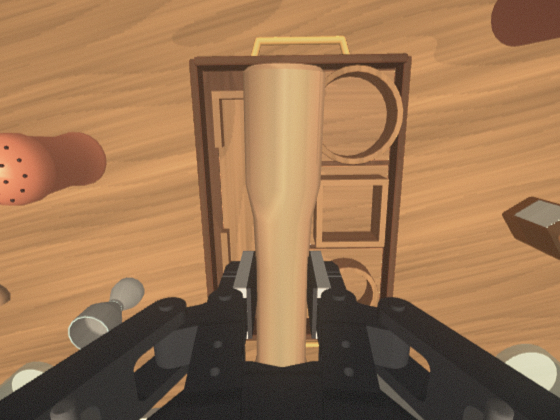

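The wrist view shows the caddy lying along the picture, with its top end at (191,60)–(409,57). The wide well's outer rim spans columns 319–403, the square well is at about (351,212), and the muddler is held level along the caddy. I'll compare the fits.

Run:
```python
from h import *
M=np.load("w4C.npy"); W=(M[:,:3],M[:,3:6],M[:,6]); S=cam("scene"); D=cam("side")
q=[(306.9,191.2),(245.4,240.4),(340.8,325),(403,263.5)]
P=[ray(S,*p,44)[:2] for p in q]; print("scene corners",np.round(P),"sides",[np.linalg.norm(P[i]-P[i-3]).round() for i in range(4)],"centre",np.mean(P,0).round(1))
for a,b in [(1,2),(0,3)]: d=P[b]-P[a]; print("ang",np.degrees(np.arctan2(d[1],d[0])).round(1))
for p in [(308.5,211.5),(338.5,236)]: print("scene well 48",ray(S,*p,48).round(1))
print("scene small",ray(S,230+364/2.6,95+435/2.6,42).round(1))
a,b=ray(W,191,60,44),ray(W,409,57,44); print("wrist end corners",a.round(),b.round(),np.linalg.norm(a-b).round(), "angle",np.degrees(np.arctan2(*(b-a)[1::-1])).round(1))
l,r=ray(W,319,117,48),ray(W,403,112,48); print("wide",((l+r)/2).round(1),np.linalg.norm(l-r).round(1))
l,r=ray(W,320,212,48),ray(W,387,210,48);print("square outer?",((l+r)/2).round(1),np.linalg.norm(l-r).round(1))
c=cv2.imread("pics/w4.png")[30:330,170:430]; cv2.imwrite("pics/w4c.png",cv2.resize(c,None,fx=2,fy=2,interpolation=cv2.INTER_CUBIC))
```

```text
scene corners [[ 455.  118.]
 [ 413.  -91.]
 [ 701. -164.]
 [ 747.   47.]] sides [np.float64(214.0), np.float64(298.0), np.float64(215.0), np.float64(301.0)] centre [579.1 -22.4]
ang -14.2
ang -13.8
scene well 48 [493.4  60.5  48. ]
scene well 48 [589.6  34.1  48. ]
scene small [682.9  11.1  42. ]
wrist end corners [406. -75.  44.] [454. 122.  44.] 202.0 angle 76.3
wide [493.5  67.9  48. ] 79.9
square outer? [585.3  42.4  48. ] 68.7
```

View pics/w4c.png

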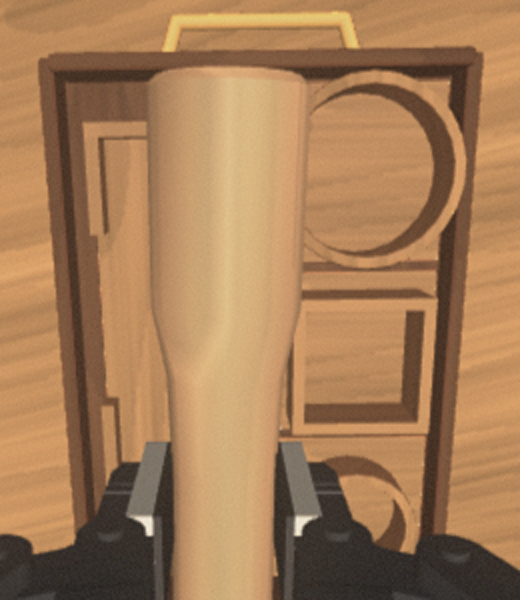

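Run:
```python
from h import *
S=cam("scene")
P=[ray(S,230+u/2.6,95+v/2.6,30)[:2] for u,v in [(128,347),(80,385),(238,520),(290,480)]]
print(np.round(P),[np.linalg.norm(P[i]-P[i-3]).round() for i in range(4)],np.mean(P,0).round(1))
go(559,-66,200,76); C,im=look("w5"); 
print("scene sees tcp at",proj(S,ctrl.state()["ee_pos"]).round(1)); im=ctrl.grab_frame("scene"); cv2.imwrite("pics/sc5.png",im[:,:,::-1])
```

```text
[[ 454.  -10.]
 [ 441.  -70.]
 [ 630. -115.]
 [ 648.  -57.]] [np.float64(61.0), np.float64(194.0), np.float64(61.0), np.float64(199.0)] [543.2 -62.8]
t 6.95 p [548.7 -25.1 223.1] jaw 75.6 grip 0.267 F [-0.5  0.  -0.8] q [-0.16  0.36  0.04  1.28  0.    0.09] 
 tool delta mm [-21.  -37.   22.4] turn z -0.4 tilt fix [-0.11 -2.23  0.  ]
scene sees tcp at [315.3 195. ]
```

The cradle centre in the scene is about (543,-63). It lies 107 mm from the row line, which agrees. I'll move above it, remove the tilt and settle.

>>> jog_arm(
  deltas=[
    {"xyz":[-0.004,-0.015,0],"rot":[0,-1.1,0]},
    {"xyz":[-0.004,-0.02,0],"rot":[0,-1.1,0]},
    {"xyz":[0,-0.005,0.02],"rot":[0,0,0]},
    {"xyz":[0,0,0.03],"rot":[0,0,0]},
    {"xyz":[0,0,0.03],"rot":[0,0,0]},
    {"xyz":[0,0,0.02],"rot":[0,0,0]},
    {"xyz":[0,0,0],"rot":[0,0,0]},
    {"xyz":[0,0,0],"rot":[0,0,0]},
    {"xyz":[0,0,0],"rot":[0,0,0]},
    {"xyz":[0,0,0],"rot":[0,0,0]},
  ],
)

```text
time_s: 7.88
ee_pos: [550.7, -68.0, 124.5]
tcp_rot: [[-0.971, 0.238, 0.011], [0.238, 0.971, -0.004], [-0.012, -0.002, -1.0]]
contact_force: [-0.4, -0.5, -0.5]
grip_width: 0.272
```

Run:
```python
from h import *
go(547,-64.5,60,75.7); S=cam("scene"); C,w=look("w6"); im=ctrl.grab_frame("scene")
p=ctrl.state()["ee_pos"]; u,v=proj(S,p); print("tcp proj scene",u.round(1),v.round(1))
a=im[140:340,220:430]; a=cv2.resize(a,(420,400),interpolation=cv2.INTER_CUBIC); cv2.circle(a,(int(2*(u-220)),int(2*(v-140))),2,(0,255,0),-1)
b=cv2.resize(w,(533,400)); cv2.imwrite("pics/m6.png",np.hstack([a[:,:267+100],b[:,50:483]])[:,:,::-1])
```

```text
t 7.88 p [550.7 -68.  124.5] jaw 76.2 grip 0.272 F [-0.4 -0.5 -0.5] q [-0.24  0.38 -0.2   0.98 -0.    0.  ] 
 tool delta mm [ 5.2  2.6 64.5] turn z 0.5 tilt fix [-0.09  0.66  0.  ]
tcp proj scene 303.4 238.7
```

View pics/m6.png

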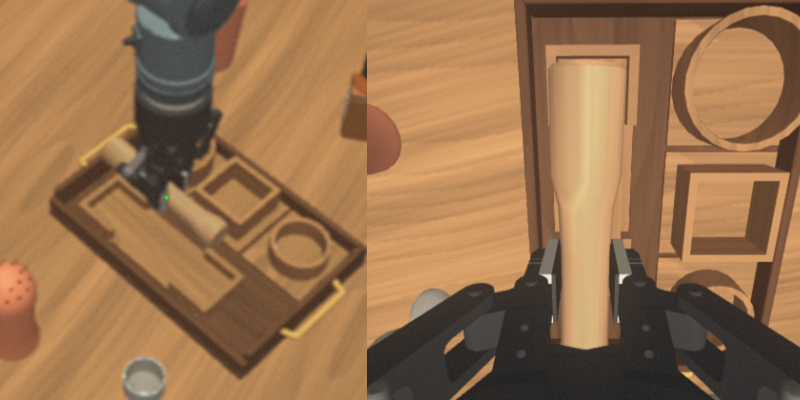

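The wrist view shows the cradle end at wrist (240,48)–(339,46), aligned with the muddler. I'll compute the offset from there.

```bash
cat > /tmp/a.py <<'E'
from h import *
C=cam("wrist")
f=lambda u,v,z:ray(C,(u-317)/0.9518,v/0.9524,z)
a,b=f(546,46,30),f(640,44,30); e=(a+b)/2; n=(b-a)/np.linalg.norm(b-a); d=np.array([n[1],-n[0]])
print("width",np.linalg.norm(a-b).round(1),"ang",np.degrees(np.arctan2(d[1],d[0])).round(1),"centre",(e[:2]+101.5*d).round(1))
l,r,t,bo=f(673,80,48),f(800,77,48),f(741,5,48),f(741,151,48); print("wide",((t+bo)/2).round(1),np.linalg.norm(t-bo).round(1),((l+r)/2).round(1),np.linalg.norm(l-r).round(1))
q=[f(*p,48) for p in [(675,169),(785,164),(775,262),(670,257)]]; print(np.round(q),np.mean(q,0).round(1))
m=f(587,62,124.5+7)[:2]; print("mud end",m.round(1), "mud centre",(m+82.5*d).round(1))
go(547,-64.5,60,75.7)
E
python3 /tmp/a.py
```

```text
width 65.5 ang -12.7 centre [542.7 -57.7]
wide [492.2  54.   48. ] 91.7 [488.8  51.3  48. ] 84.0
[[540.   2.  48.]
 [555.  80.  48.]
 [633.  68.  48.]
 [609. -12.  48.]] [584.2  34.4  48. ]
mud end [464.6 -45.3] mud centre [545.1 -63.5]
t 7.98 p [551.2 -68.1 124.9] jaw 76.2 grip 0.269 F [ 0.4  0.3 -0.4] q [-0.24  0.38 -0.2   0.98 -0.    0.  ] 
 tool delta mm [ 5.8  2.6 64.8] turn z 0.5 tilt fix [-0.09  0.74  0.  ]
```

>>> jog_arm(
  deltas=[
    {"xyz":[0.003,0.002,0],"rot":[0,0.7,0.5]},
    {"xyz":[0,0,0],"rot":[0,0,0]},
    {"xyz":[0,0,0.02],"rot":[0,0,0]},
    {"xyz":[0,0,0.025],"rot":[0,0,0]},
    {"xyz":[0,0,0.015],"rot":[0,0,0]},
    {"xyz":[0,0,0],"rot":[0,0,0]},
    {"xyz":[0,0,0],"rot":[0,0,0]},
    {"xyz":[0,0,0],"rot":[0,0,0]},
  ],
)

```text
time_s: 8.65
ee_pos: [555.4, -66.1, 70.7]
tcp_rot: [[-0.969, 0.247, 0.013], [0.247, 0.969, -0.005], [-0.013, -0.001, -1.0]]
contact_force: [-0.3, 0.0, -1.0]
grip_width: 0.271
```

Run:
```python
from h import *
go(548.5,-65.5,25,75.7)
```

```text
t 8.65 p [555.4 -66.1  70.7] jaw 75.7 grip 0.271 F [-0.3  0.  -1. ] q [-0.23  0.43 -0.27  0.86 -0.    0.02] 
 tool delta mm [ 7.4 -1.  45.6] turn z 0.0 tilt fix [-0.08  0.77  0.  ]
```

>>> jog_arm(
  deltas=[
    {"xyz":[0.009,-0.001,0],"rot":[0,0.8,0]},
    {"xyz":[0,0,0],"rot":[0,0,0]},
    {"xyz":[0,0,0.015],"rot":[0,0,0]},
    {"xyz":[0.001,0,0.015],"rot":[0,0.3,0]},
    {"xyz":[0.001,0,0.008],"rot":[0,0,0]},
    {"xyz":[0,0,0],"rot":[0,0,0]},
    {"xyz":[0,0,0],"rot":[0,0,0]},
  ],
)

```text
time_s: 9.23
ee_pos: [548.6, -65.5, 38.9]
tcp_rot: [[-0.969, 0.247, 0.004], [0.247, 0.969, -0.002], [-0.004, -0.001, -1.0]]
contact_force: [-0.2, -1.1, -0.7]
grip_width: 0.272
```

Run:
```python
from h import *
go(548.5,-65.5,25,75.7)
```

```text
t 9.23 p [548.6 -65.5  38.9] jaw 75.7 grip 0.272 F [-0.2 -1.1 -0.7] q [-0.23  0.46 -0.31  0.79 -0.    0.02] 
 tool delta mm [ 0.1  0.  13.9] turn z 0.0 tilt fix [-0.06  0.26  0.  ]
```

>>> jog_arm(
  deltas=[
    {"xyz":[0.001,0,0.006],"rot":[0,0,0]},
    {"xyz":[0.001,0,0.006],"rot":[0,0,0]},
    {"xyz":[0,0,0.004],"rot":[0,0.2,0]},
    {"xyz":[0,0,0.001],"rot":[0,0,0]},
    {"xyz":[0,0,0],"rot":[0,0,0]},
  ],
)

```text
time_s: 9.65
ee_pos: [548.3, -65.4, 22.8]
tcp_rot: [[-0.969, 0.247, 0.004], [0.247, 0.969, -0.002], [-0.005, -0.001, -1.0]]
contact_force: [-0.5, 0.2, 2.0]
grip_width: 0.271
```

It has touched down, with +2 N on z. I'll open part-way, then rise.

>>> jog_arm(
  deltas=[
    {"xyz":[0,0,0],"rot":[0,0,0]},
    {"xyz":[0,0,0],"rot":[0,0,0]},
    {"xyz":[0,0,0],"rot":[0,0,0]},
    {"xyz":[0,0,0],"rot":[0,0,0]},
    {"xyz":[0,0,0],"rot":[0,0,0]},
    {"xyz":[0,0,0],"rot":[0,0,0]},
  ],
  gripper=-0.05,
)

```text
time_s: 10.15
ee_pos: [549.4, -65.6, 23.9]
tcp_rot: [[-0.969, 0.247, 0.006], [0.247, 0.969, -0.003], [-0.007, -0.001, -1.0]]
contact_force: [0.4, -0.7, -0.4]
grip_width: 0.527
```

>>> jog_arm(
  deltas=[
    {"xyz":[0,0,-0.01],"rot":[0,0,0]},
    {"xyz":[0,0,-0.02],"rot":[0,0,0]},
    {"xyz":[0,0,-0.03],"rot":[0,0,0]},
    {"xyz":[0,0,-0.035],"rot":[0,0,0]},
    {"xyz":[0,0,-0.035],"rot":[0,0,0]},
    {"xyz":[0,0,-0.035],"rot":[0,0,0]},
    {"xyz":[0,0,-0.035],"rot":[0,0,0]},
    {"xyz":[0,0,-0.03],"rot":[0,0,0]},
    {"xyz":[0,0,-0.01],"rot":[0,0,0]},
    {"xyz":[0,0,0],"rot":[0,0,0]},
    {"xyz":[0,0,0],"rot":[0,0,0]},
  ],
)

```text
time_s: 11.07
ee_pos: [544.6, -64.2, 282.0]
tcp_rot: [[-0.969, 0.247, 0.007], [0.247, 0.969, -0.003], [-0.007, -0.001, -1.0]]
contact_force: [0.4, 0.0, 0.3]
grip_width: 0.525
```

Run:
```python
from h import *
go(438,200,270,76); C,w=look("w7"); np.save("w7C.npy",np.c_[C[0],C[1],C[2]])
```

```text
t 11.07 p [544.6 -64.2 282. ] jaw 75.7 grip 0.525 F [0.4 0.  0.3] q [-0.23  0.31  0.11  1.37 -0.    0.02] 
 tool delta mm [168.5 229.8  10.6] turn z -0.3 tilt fix [-0.06  0.42 -0.  ]
```

View pics/w7.png

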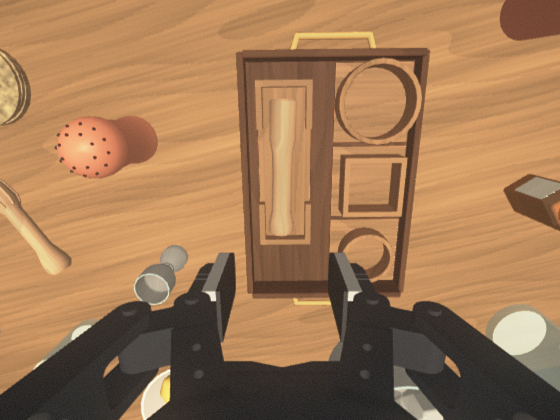

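The muddler lies in the cradle, (283,165) inside the (258..310, 80..243) outline. In this settled view the wide well centre is at about (378,101), the square at (374,182), the small at (366,257) and the jigger rim at (155,288).

Run:
```python
from h import *
M=np.load("w7C.npy"); W=(M[:,:3],M[:,3:6],M[:,6])
for n,u,v,z in [("wide",378,101.5,48),("wideL",335,101,48),("wideR",420.5,101,48),("sq",374,182.5,48),("small",366,257,42),("smL",337,257,42),("smR",396,257,42),("jig",155,288,90),("mud h",283,100,30),("mud k",281,235,30),
 ("crad",284,80,30),("crad2",284,243,30)]: print(n,ray(W,u,v,z).round(1))
# hough check of circles
g=cv2.cvtColor(cv2.imread("pics/w7.png"),cv2.COLOR_BGR2GRAY)[50:155,325:430]
c=cv2.HoughCircles(cv2.resize(g,None,fx=2,fy=2),cv2.HOUGH_GRADIENT,1,20,param1=80,param2=25,minRadius=60,maxRadius=95)
print([(325+x/2,50+y/2,r/2) for x,y,r in c[0][:4]] if c is not None else None)
# shaker in scene/side by colour
for n in ("scene","side"):
    im=cv2.imread(f"pics/{n}0.png"); hs=cv2.cvtColor(im,cv2.COLOR_BGR2HSV)
    x0,y0,x1,y1={"scene":(305,100,355,185),"side":(250,110,292,185)}[n]
    a=hs[y0:y1,x0:x1]; m=((a[...,0]<9)&(a[...,1]>110))
    for r in range(0,30,3):
        xs=np.flatnonzero(m[r]); 
        if len(xs): print(n,y0+r,x0+xs.min(),x0+xs.max())
```

```text
wide [491.9  60.1  48. ]
wideL [479.7  14.1  48. ]
wideR [503.  105.7  48. ]
sq [581.4  40.6  48. ]
small [678.2  15.6  42. ]
smL [668.9 -20.9  42. ]
smR [687.8  53.3  42. ]
jig [ 630.8 -238.4   90. ]
mud h [464.  -41.2  30. ]
mud k [625.9 -84.9  30. ]
crad [443.3 -34.8  30. ]
crad2 [637.9 -83.9  30. ]
[(np.float32(386.75), np.float32(104.75), np.float32(47.2)), (np.float32(374.75), np.float32(97.75), np.float32(41.7)), (np.float32(384.25), np.float32(93.75), np.float32(36.2)), (np.float32(369.75), np.float32(106.75), np.float32(35.05))]
```

The sizes check out (wide well 94 against 92) and the views agree within 5 mm. Wells in use: wide (493.5,59.7), square (586,37), small (681,13). Next is the shaker.

>>> jog_arm(
  deltas=[
    {"xyz":[0.01,0.015,0],"rot":[0,0,0]},
    {"xyz":[0.018,0.0275,0],"rot":[0,0,0]},
    {"xyz":[0.018,0.0275,0],"rot":[0,0,0]},
    {"xyz":[0.018,0.0275,0],"rot":[0,0,0]},
    {"xyz":[0.018,0.0275,0],"rot":[0,0,0]},
    {"xyz":[0.018,0.0275,0],"rot":[0,0,0]},
    {"xyz":[0.018,0.0275,0],"rot":[0,0,0]},
    {"xyz":[0.018,0.0275,0],"rot":[0,0,0]},
    {"xyz":[0.018,0.0275,0],"rot":[0,0,0]},
    {"xyz":[0.014,0.021,0],"rot":[0,0,0]},
    {"xyz":[0.006,0.009,0],"rot":[0,0,0]},
    {"xyz":[0,0,0],"rot":[0,0,0]},
  ],
  gripper=-1,
)

```text
time_s: 12.12
ee_pos: [425.3, 244.9, 258.5]
tcp_rot: [[-0.967, 0.252, -0.031], [0.252, 0.968, -0.009], [0.028, -0.016, -0.999]]
contact_force: [-0.1, -0.2, 1.1]
grip_width: 1.002
```

>>> jog_arm(
  deltas=[
    {"xyz":[0,0,0],"rot":[0,0.4,0]},
    {"xyz":[0,0,0],"rot":[0,0,0]},
    {"xyz":[0,0,0],"rot":[0,0,0]},
  ],
)

```text
time_s: 12.37
ee_pos: [423.3, 243.3, 255.1]
tcp_rot: [[-0.967, 0.251, -0.044], [0.252, 0.968, -0.011], [0.04, -0.022, -0.999]]
contact_force: [0.3, -1.0, -1.4]
grip_width: 0.997
```

Run:
```python
from h import *
go(438,244,270,76); C,w=look("w8"); np.save("w8C.npy",np.c_[C[0],C[1],C[2]])
print(proj(C,(438,244,185)).round())
```

```text
t 12.37 p [423.3 243.3 255.1] jaw 75.5 grip 0.997 F [ 0.3 -1.  -1.4] q [ 0.39  0.23 -0.06  1.32  0.01  0.64] 
 tool delta mm [-13.4   4.1 -15.5] turn z -0.5 tilt fix [-1.23 -2.3  -0.  ]
[289. 243.]
```

View pics/w8.png

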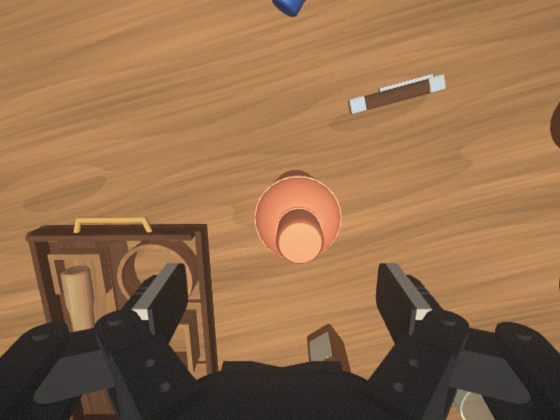

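The shaker's cap top is at (300,242), with the body around (298,217).

Run:
```python
from h import *
M=np.load("w8C.npy"); W=(M[:,:3],M[:,3:6],M[:,6])
p=ray(W,300,242,185);l,r=ray(W,278,242,185),ray(W,323,242,185); print(p.round(1),"cap",np.linalg.norm(l-r).round(1)); b=ray(W,298.5,217,120); l,r=ray(W,255,217,120),ray(W,342,217,120); print(b.round(1),np.linalg.norm(l-r).round(1)); go(p[0],p[1],153,76)
```

```text
[439.  251.9 185. ] cap 31.8
[439.3 252.8 120. ] 78.4
t 12.42 p [423.5 243.1 255.1] jaw 75.4 grip 1.001 F [0.6 0.4 0.8] q [ 0.39  0.23 -0.06  1.32  0.01  0.64] 
 tool delta mm [-16.9  14.7 101.2] turn z -0.6 tilt fix [-1.24 -2.3   0.  ]
```

>>> jog_arm(
  deltas=[
    {"xyz":[-0.009,0.006,0],"rot":[-0.6,-1.2,0]},
    {"xyz":[-0.008,0.006,0],"rot":[-0.6,-1.1,0]},
    {"xyz":[0,0,0],"rot":[0,0,0]},
    {"xyz":[0,0,0],"rot":[0,0,0]},
  ],
)

```text
time_s: 12.75
ee_pos: [446.9, 248.6, 254.3]
tcp_rot: [[-0.966, 0.257, 0.006], [0.257, 0.966, 0.0], [-0.005, 0.002, -1.0]]
contact_force: [0.2, -0.3, -0.1]
grip_width: 1.002
```

Run:
```python
from h import *
go(439,252,153,76)
```

```text
t 12.75 p [446.9 248.6 254.3] jaw 75.1 grip 1.002 F [ 0.2 -0.3 -0.1] q [ 0.38  0.24 -0.05  1.27 -0.    0.64] 
 tool delta mm [  9.    1.1 101.3] turn z -0.9 tilt fix [ 0.1   0.31 -0.  ]
```

>>> jog_arm(
  deltas=[
    {"xyz":[0.009,0.001,0],"rot":[0,0.3,0]},
    {"xyz":[0,0,0],"rot":[0,0,0]},
    {"xyz":[0.001,0,0.02],"rot":[0,0.1,0]},
    {"xyz":[0.001,0,0.025],"rot":[0,0.1,0]},
    {"xyz":[0.001,0,0.02],"rot":[0,0.1,0]},
    {"xyz":[0,0,0.01],"rot":[0,0,0]},
    {"xyz":[0,0,0],"rot":[0,0,0]},
  ],
)

```text
time_s: 13.33
ee_pos: [435.1, 254.0, 179.3]
tcp_rot: [[-0.966, 0.257, -0.0], [0.257, 0.966, 0.006], [0.002, 0.005, -1.0]]
contact_force: [-2.1, 0.4, 0.6]
grip_width: 1.001
```

Run:
```python
from h import *
go(439,252,154,76)
```

```text
t 13.33 p [435.1 254.  179.3] jaw 75.1 grip 1.001 F [-2.1  0.4  0.6] q [ 0.4   0.25 -0.23  1.09  0.01  0.66] 
 tool delta mm [-4.3 -1.1 25.3] turn z -0.9 tilt fix [ 0.31 -0.09  0.  ]
```

>>> jog_arm(
  deltas=[
    {"xyz":[-0.004,-0.001,0],"rot":[0.3,0,0]},
    {"xyz":[0,0,0.01],"rot":[0,0,0]},
    {"xyz":[0,0,0.01],"rot":[0,0,0]},
    {"xyz":[0,0,0.005],"rot":[0,0,0]},
    {"xyz":[0,0,0],"rot":[0,0,0]},
    {"xyz":[0,0,0],"rot":[0,0,0]},
  ],
)

```text
time_s: 13.83
ee_pos: [439.9, 252.5, 154.2]
tcp_rot: [[-0.967, 0.256, 0.001], [0.256, 0.967, 0.001], [-0.001, 0.001, -1.0]]
contact_force: [-0.1, 0.3, 0.0]
grip_width: 0.997
```

Run:
```python
from h import *
go(439,252,154,76)
```

```text
t 13.83 p [439.9 252.5 154.2] jaw 75.2 grip 0.997 F [-0.1  0.3  0. ] q [ 0.4   0.28 -0.26  1.03  0.    0.65] 
 tool delta mm [ 0.7 -0.7  0.2] turn z -0.8 tilt fix [0.07 0.04 0.  ]
```

>>> jog_arm(
  deltas=[
    {"xyz":[0,0,0],"rot":[0,0,0]},
    {"xyz":[0,0,0],"rot":[0,0,0]},
    {"xyz":[0,0,0],"rot":[0,0,0]},
    {"xyz":[0,0,0],"rot":[0,0,0]},
    {"xyz":[0,0,0],"rot":[0,0,0]},
    {"xyz":[0,0,0],"rot":[0,0,0]},
    {"xyz":[0,0,0],"rot":[0,0,0]},
    {"xyz":[0,0,0],"rot":[0,0,0]},
  ],
  gripper=1,
  grip_force=80,
)

```text
time_s: 14.5
ee_pos: [440.7, 252.7, 155.6]
tcp_rot: [[-0.967, 0.256, 0.003], [0.256, 0.967, 0.002], [-0.003, 0.002, -1.0]]
contact_force: [0.4, 0.3, -0.3]
grip_width: 0.376
```

>>> jog_arm(
  deltas=[
    {"xyz":[0,0,-0.01],"rot":[0,0,0]},
    {"xyz":[0,0,-0.02],"rot":[0,0,0]},
    {"xyz":[0,0,-0.025],"rot":[0,0,0]},
    {"xyz":[0,0,-0.025],"rot":[0,0,0]},
    {"xyz":[0,0,-0.015],"rot":[0,0,0]},
    {"xyz":[0,0,-0.005],"rot":[0,0,0]},
    {"xyz":[0,0,0],"rot":[0,0,0]},
    {"xyz":[0,0,0],"rot":[0,0,0]},
  ],
)

```text
time_s: 15.17
ee_pos: [436.4, 251.2, 258.7]
tcp_rot: [[-0.967, 0.256, -0.007], [0.256, 0.967, -0.002], [0.006, -0.003, -1.0]]
contact_force: [0.8, -0.4, -3.7]
grip_width: 0.384
```

Run:
```python
from h import *
go(493.5,59.7,250,76)
```

```text
t 15.17 p [436.4 251.2 258.7] jaw 75.2 grip 0.384 F [ 0.8 -0.4 -3.7] q [ 0.4   0.23 -0.05  1.3   0.    0.65] 
 tool delta mm [-104.3 -170.5    8.7] turn z -0.8 tilt fix [-0.2  -0.34  0.  ]
```

>>> jog_arm(
  deltas=[
    {"xyz":[-0.008,-0.012,0],"rot":[0,0,0]},
    {"xyz":[-0.014,-0.022,0],"rot":[0,0,0]},
    {"xyz":[-0.015,-0.025,0],"rot":[0,0,0]},
    {"xyz":[-0.015,-0.025,0],"rot":[0,0,0]},
    {"xyz":[-0.015,-0.025,0],"rot":[0,0,0]},
    {"xyz":[-0.014,-0.023,0],"rot":[0,0,0]},
    {"xyz":[-0.01,-0.018,0],"rot":[0,0,0]},
    {"xyz":[-0.006,-0.01,0],"rot":[0,0,0]},
    {"xyz":[-0.002,-0.004,0],"rot":[0,0,0]},
    {"xyz":[0,0,0],"rot":[0,0,0]},
    {"xyz":[0,0,0],"rot":[0,0,0]},
  ],
)

```text
time_s: 16.08
ee_pos: [484.3, 59.9, 243.1]
tcp_rot: [[-0.967, 0.252, -0.032], [0.253, 0.968, -0.003], [0.03, -0.01, -0.999]]
contact_force: [-0.1, 0.8, -2.6]
grip_width: 0.386
```

Run:
```python
from h import *
go(493.5,59.7,210,76)
```

```text
t 16.08 p [484.3  59.9 243.1] jaw 75.4 grip 0.386 F [-0.1  0.8 -2.6] q [-0.01  0.23 -0.1   1.28 -0.    0.25] 
 tool delta mm [-10.    2.5  32.8] turn z -0.6 tilt fix [-0.6  -1.71 -0.  ]
```

>>> jog_arm(
  deltas=[
    {"xyz":[-0.004,0.001,0],"rot":[-0.3,-0.9,0]},
    {"xyz":[-0.003,0.001,0],"rot":[-0.3,-0.8,0]},
    {"xyz":[0,0,0],"rot":[0,0,0]},
    {"xyz":[0,0,0.01],"rot":[0,0,0]},
    {"xyz":[0,0,0.012],"rot":[0,0,0]},
    {"xyz":[0,0,0.005],"rot":[0,0,0]},
    {"xyz":[0,0,0],"rot":[0,0,0]},
    {"xyz":[0,0,0],"rot":[0,0,0]},
  ],
)

```text
time_s: 16.75
ee_pos: [490.9, 65.9, 215.3]
tcp_rot: [[-0.97, 0.244, 0.004], [0.244, 0.97, 0.003], [-0.004, 0.004, -1.0]]
contact_force: [0.1, 0.6, -3.2]
grip_width: 0.379
```

Run:
```python
from h import *
go(493.5,59.7,172,76)
C,w=look("w9"); np.save("w9C.npy",np.c_[C[0],C[1],C[2]]); S=cam("scene"); im=ctrl.grab_frame("scene"); D=ctrl.grab_frame("side")
cv2.imwrite("pics/m9.png",np.hstack([cv2.resize(im[130:330,230:420],(380,400)),cv2.resize(D[120:300,240:430],(400,400))])[:,:,::-1])
```

```text
t 16.75 p [490.9  65.9 215.3] jaw 75.9 grip 0.379 F [ 0.1  0.6 -3.2] q [ 0.    0.22 -0.18  1.17  0.    0.25] 
 tool delta mm [-3.8 -5.6 43.3] turn z -0.1 tilt fix [0.2  0.21 0.  ]
```

View pics/m9.png

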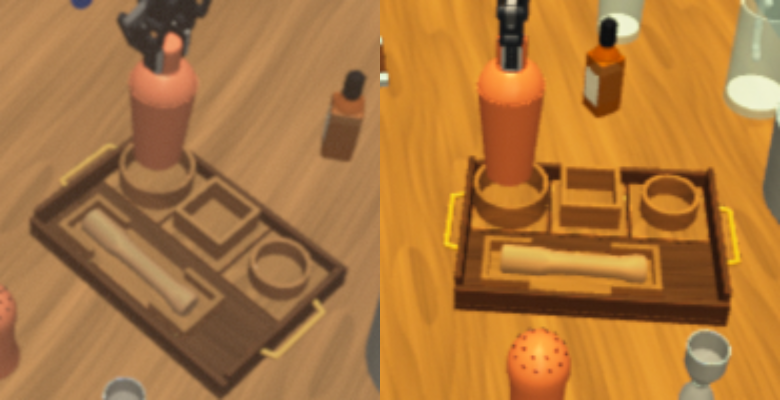

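The shaker hangs over the wide well in both views, about 6 mm too far in +y, which matches the pose. I'll correct that and lower it.

>>> jog_arm(
  deltas=[
    {"xyz":[-0.004,-0.006,0],"rot":[0.2,0.2,0]},
    {"xyz":[0,0,0],"rot":[0,0,0]},
    {"xyz":[0,0,0.01],"rot":[0,0,0]},
    {"xyz":[0,0,0.013],"rot":[0,0,0]},
    {"xyz":[0,0,0.008],"rot":[0,0,0]},
    {"xyz":[0,0,0],"rot":[0,0,0]},
    {"xyz":[0,0,0],"rot":[0,0,0]},
  ],
)

```text
time_s: 17.48
ee_pos: [496.3, 57.4, 184.0]
tcp_rot: [[-0.969, 0.246, 0.005], [0.246, 0.969, -0.001], [-0.005, 0.001, -1.0]]
contact_force: [-0.3, 0.2, -2.5]
grip_width: 0.381
```

Run:
```python
from h import *
go(493.5,59.7,170,76)
```

```text
t 17.48 p [496.3  57.4 184. ] jaw 75.8 grip 0.381 F [-0.3  0.2 -2.5] q [-0.01  0.24 -0.23  1.09 -0.    0.24] 
 tool delta mm [ 3.4  1.6 13.9] turn z -0.2 tilt fix [ 0.04  0.29 -0.  ]
```

>>> jog_arm(
  deltas=[
    {"xyz":[0.003,0.002,0.005],"rot":[0,0.2,0]},
    {"xyz":[0,0,0.005],"rot":[0,0,0]},
    {"xyz":[0,0,0.003],"rot":[0,0,0]},
    {"xyz":[0,0,0.001],"rot":[0,0,0]},
    {"xyz":[0,0,0],"rot":[0,0,0]},
    {"xyz":[0,0,0],"rot":[0,0,0]},
  ],
)

```text
time_s: 17.98
ee_pos: [494.5, 60.4, 169.8]
tcp_rot: [[-0.969, 0.245, 0.003], [0.245, 0.969, 0.0], [-0.003, 0.001, -1.0]]
contact_force: [0.4, -0.6, -2.7]
grip_width: 0.384
```

>>> jog_arm(
  deltas=[
    {"xyz":[0,0,0.002],"rot":[0,0,0]},
    {"xyz":[0,0,0.001],"rot":[0,0,0]},
    {"xyz":[0,0,0],"rot":[0,0,0]},
  ],
)

```text
time_s: 18.23
ee_pos: [497.0, 60.0, 170.0]
tcp_rot: [[-0.969, 0.245, 0.01], [0.245, 0.969, -0.001], [-0.01, 0.002, -1.0]]
contact_force: [-0.4, 1.0, -2.8]
grip_width: 0.381
```

>>> jog_arm(
  deltas=[
    {"xyz":[0.002,0,0.003],"rot":[0,0.6,0]},
    {"xyz":[0,0,0.002],"rot":[0,0,0]},
    {"xyz":[0,0,0],"rot":[0,0,0]},
    {"xyz":[0,0,0],"rot":[0,0,0]},
  ],
)

```text
time_s: 18.57
ee_pos: [500.3, 59.5, 170.4]
tcp_rot: [[-0.969, 0.246, 0.012], [0.246, 0.969, -0.0], [-0.012, 0.003, -1.0]]
contact_force: [0.4, -0.4, -3.0]
grip_width: 0.38
```

>>> jog_arm(
  deltas=[
    {"xyz":[0.006,0,0],"rot":[0,0.7,0]},
    {"xyz":[0.002,0,0],"rot":[0,0,0]},
    {"xyz":[0,0,0.001],"rot":[0,0,0]},
    {"xyz":[0,0,0],"rot":[0,0,0]},
  ],
)

```text
time_s: 18.9
ee_pos: [492.1, 61.6, 169.8]
tcp_rot: [[-0.969, 0.246, -0.0], [0.246, 0.969, 0.003], [0.001, 0.003, -1.0]]
contact_force: [0.1, 0.7, -3.2]
grip_width: 0.383
```

>>> jog_arm(
  deltas=[
    {"xyz":[0,0,0.004],"rot":[0,0,0]},
    {"xyz":[0,0,0.003],"rot":[0,0,0]},
  ],
)

```text
time_s: 19.07
ee_pos: [495.8, 61.0, 169.8]
tcp_rot: [[-0.969, 0.246, 0.01], [0.246, 0.969, 0.001], [-0.01, 0.003, -1.0]]
contact_force: [-6.1, -1.6, 18.1]
grip_width: 0.382
```

The foot is on the floor (18 N), so I'll release it.

>>> jog_arm(
  deltas=[
    {"xyz":[0,0,-0.001],"rot":[0,0.3,0]},
    {"xyz":[0,0,0],"rot":[0,0,0]},
    {"xyz":[0,0,0],"rot":[0,0,0]},
    {"xyz":[0,0,0],"rot":[0,0,0]},
    {"xyz":[0,0,0],"rot":[0,0,0]},
    {"xyz":[0,0,0],"rot":[0,0,0]},
    {"xyz":[0,0,0],"rot":[0,0,0]},
    {"xyz":[0,0,0],"rot":[0,0,0]},
  ],
  gripper=-1,
)

```text
time_s: 19.73
ee_pos: [495.6, 61.3, 170.6]
tcp_rot: [[-0.969, 0.246, 0.006], [0.246, 0.969, 0.002], [-0.005, 0.004, -1.0]]
contact_force: [0.1, 0.8, -0.8]
grip_width: 0.997
```

>>> jog_arm(
  deltas=[
    {"xyz":[0,0,-0.01],"rot":[0,0,0]},
    {"xyz":[0,0,-0.02],"rot":[0,0,0]},
    {"xyz":[0,0,-0.025],"rot":[0,0,0]},
    {"xyz":[0,0,-0.025],"rot":[0,0,0]},
    {"xyz":[0,0,-0.01],"rot":[0,0,0]},
    {"xyz":[0,0,0],"rot":[0,0,0]},
    {"xyz":[0,0,0],"rot":[0,0,0]},
  ],
)

```text
time_s: 20.32
ee_pos: [493.4, 61.1, 266.3]
tcp_rot: [[-0.969, 0.246, 0.002], [0.246, 0.969, 0.002], [-0.002, 0.003, -1.0]]
contact_force: [-1.0, 0.3, -1.0]
grip_width: 1.002
```

Run:
```python
from h import *
go(655,232,250,76); C,w=look("w10"); np.save("w10C.npy",np.c_[C[0],C[1],C[2]]); S=cam("scene"); D=cam("side"); im=ctrl.grab_frame("scene"); 
cv2.imwrite("pics/sc10.png",im[:,:,::-1])
for X in [(493.5,59.7,199),(655,235,136)]: print(proj(C,X).round(1))
# cap top of shaker in wrist by colour
hs=cv2.cvtColor(w,cv2.COLOR_RGB2HSV); m=((hs[...,0]<9)&(hs[...,1]>120)&(hs[...,2]>120)).astype(np.uint8)
n,l,st,ce=cv2.connectedComponentsWithStats(m); print([(s.tolist(),c.round(1).tolist()) for s,c in zip(st[1:],ce[1:]) if s[4]>150])
# bottle caps (black) in scene0/side0
for nm,(x0,y0,x1,y1),Cc in [("scene",(395,160,416,186),S),("side",(340,124,358,146),D)]:
    a=cv2.imread(f"pics/{nm}0.png")[y0:y1,x0:x1]; k=(a.max(2)<60); ys,xs=np.nonzero(k); print(nm,x0+xs.min(),x0+xs.max(),y0+ys.min(),y0+ys.max(),x0+xs.mean(),y0+ys.mean(), "mid-cap ray z120",ray(Cc,x0+xs.mean(),y0+ys.mean(),120).round(1))
```

```text
t 20.32 p [493.4  61.1 266.3] jaw 75.8 grip 1.002 F [-1.   0.3 -1. ] q [-0.01  0.21 -0.06  1.3   0.    0.24] 
 tool delta mm [-114.7  205.3   17.1] turn z -0.2 tilt fix [0.17 0.09 0.  ]
[278.2 222.3]
[493.5 310.6]
[([261, 192, 41, 23, 229], [281.8, 200.9])]
scene 403 410 168 178 406.11475409836066 173.47540983606558 mid-cap ray z120 [657.  234.3 120. ]
side 344 351 129 140 347.88607594936707 134.40506329113924 mid-cap ray z120 [656.3 241.  120. ]
```

>>> jog_arm(
  deltas=[
    {"xyz":[-0.006,0.01,0],"rot":[0,0,0]},
    {"xyz":[-0.013,0.022,0],"rot":[0,0,0]},
    {"xyz":[-0.013,0.023,0],"rot":[0,0,0]},
    {"xyz":[-0.013,0.023,0],"rot":[0,0,0]},
    {"xyz":[-0.013,0.023,0],"rot":[0,0,0]},
    {"xyz":[-0.013,0.023,0],"rot":[0,0,0]},
    {"xyz":[-0.013,0.023,0],"rot":[0,0,0]},
    {"xyz":[-0.013,0.023,0],"rot":[0,0,0]},
    {"xyz":[-0.012,0.02,0],"rot":[0,0,0]},
    {"xyz":[-0.005,0.01,0],"rot":[0,0,0]},
    {"xyz":[0,0,0],"rot":[0,0,0]},
    {"xyz":[0,0,0],"rot":[0,0,0]},
  ],
)

```text
time_s: 21.42
ee_pos: [655.5, 241.5, 244.0]
tcp_rot: [[-0.969, 0.246, -0.025], [0.246, 0.969, 0.0], [0.024, -0.006, -1.0]]
contact_force: [0.3, 0.3, 0.4]
grip_width: 0.997
```

Run:
```python
from h import *
go(656,237,200,76)
```

```text
t 21.42 p [655.5 241.5 244. ] jaw 75.7 grip 0.997 F [0.3 0.3 0.4] q [0.26 0.7  0.64 1.54 0.01 0.51] 
 tool delta mm [-2.6 -3.9 43.9] turn z -0.3 tilt fix [-0.35 -1.38 -0.  ]
```

>>> jog_arm(
  deltas=[
    {"xyz":[-0.002,-0.003,0],"rot":[-0.3,-1.4,0]},
    {"xyz":[0,0,0.012],"rot":[0,0,0]},
    {"xyz":[0,0,0.012],"rot":[0,0,0]},
    {"xyz":[0,0,0.006],"rot":[0,0,0]},
    {"xyz":[0,0,0],"rot":[0,0,0]},
    {"xyz":[0,0,0],"rot":[0,0,0]},
  ],
)

```text
time_s: 21.92
ee_pos: [653.1, 236.1, 209.1]
tcp_rot: [[-0.969, 0.248, -0.006], [0.248, 0.969, -0.003], [0.005, -0.005, -1.0]]
contact_force: [-0.2, -0.2, 0.8]
grip_width: 1.0
```

Run:
```python
from h import *
go(656,237,108,76); C,w=look("w11"); np.save("w11C.npy",np.c_[C[0],C[1],C[2]])
print(proj(C,(656,237,136)).round(1))
w10=cv2.imread("pics/w10.png"); cv2.imwrite("pics/m11.png",np.hstack([w[:,90:470,::-1],w10[:,90:470]]))
```

```text
t 21.92 p [653.1 236.1 209.1] jaw 75.7 grip 1.0 F [-0.2 -0.2  0.8] q [ 0.26  0.66  0.48  1.4  -0.    0.51] 
 tool delta mm [ -3.1   2.  101. ] turn z -0.3 tilt fix [-0.27 -0.29 -0.  ]
[283.2 223.2]
```

View pics/m11.png

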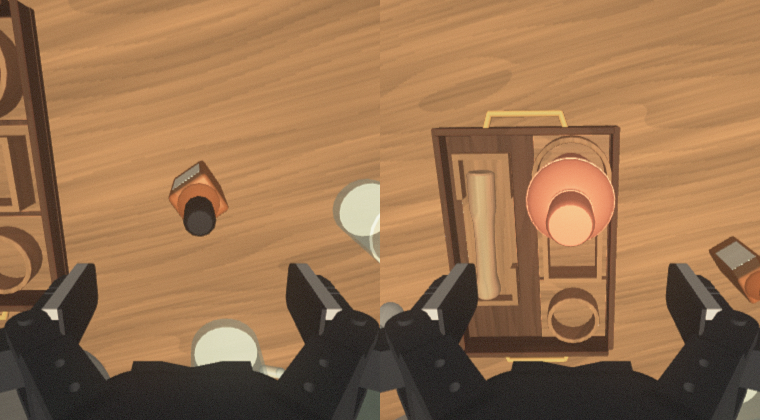

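The left half shows the bottle, cap top at about wrist (290,220), with its body turned ~45° to the tool (edge (260,192)–(292,163)). The right half shows the shaker standing in its well and the muddler in the cradle.

Run:
```python
from h import *
M=np.load("w11C.npy"); W=(M[:,:3],M[:,3:6],M[:,6])
w=cv2.imread("pics/w11.png"); g=w[150:245,250:330]; k=((g.max(2)<62)).astype(np.uint8)
n,l,st,ce=cv2.connectedComponentsWithStats(k); print([(s.tolist(),c.round(1).tolist()) for s,c in zip(st[1:],ce[1:]) if s[4]>60])
print("cap",ray(W,290,219,136).round(1))
a,b,c=[ray(W,u,v,86) for u,v in [(259.5,193),(292.5,162),(318,210)]]
for p,q in ((a,b),(b,c)): d=(q-p)[:2]; print("edge",np.linalg.norm(d).round(1),np.degrees(np.arctan2(d[1],d[0])).round(1))
print("centre from diag",((a+c)/2).round(1))
p=ray(W,290,219,136); go(p[0],p[1],108,76)
M=np.load("w10C.npy"); W=(M[:,:3],M[:,3:6],M[:,6]); u=380-90
print("shaker cap",ray(W,570-u,225,199).round(1),"belly",ray(W,570-u,200,134).round(1),"small well",ray(W,573-u,315,42).round(1))
```

```text
[([24, 47, 31, 36, 386], [38.3, 58.2])]
cap [654.2 242.4 136. ]
edge 38.2 119.1
edge 46.9 14.0
centre from diag [655.  242.4  86. ]
t 21.97 p [653.1 236.1 209.1] jaw 75.6 grip 1.0 F [ 0.5  0.4 -0.5] q [ 0.26  0.66  0.48  1.4  -0.    0.51] 
 tool delta mm [  0.    6.8 101.1] turn z -0.4 tilt fix [-0.27 -0.29  0.  ]
shaker cap [495.7  60.4 199. ] belly [495.5  60.4 134. ] small well [672.8  19.2  42. ]
```

The shaker measures (495.6,60.4) against the well's (493.5,59.7), so it is good. The bottle is at (654.6,242.4), yaw ~21°. I'll turn the tool −35° now so that it is square to the well when placed at jaw 76°.

>>> jog_arm(
  deltas=[
    {"xyz":[0,0.007,0],"rot":[0,0,0]},
    {"xyz":[0,0,0],"rot":[0,0,-6]},
    {"xyz":[0,0,0],"rot":[0,0,-7]},
    {"xyz":[0,0,0],"rot":[0,0,-7]},
    {"xyz":[0,0,0],"rot":[0,0,-7]},
    {"xyz":[0,0,0],"rot":[0,0,-7]},
    {"xyz":[0,0,0],"rot":[0,0,0]},
    {"xyz":[0,0,0.015],"rot":[0,0,0]},
    {"xyz":[0,0,0.02],"rot":[0,0,0]},
    {"xyz":[0,0,0.01],"rot":[0,0,0]},
    {"xyz":[0,0,0],"rot":[0,0,0]},
    {"xyz":[0,0,0],"rot":[0,0,0]},
  ],
)

```text
time_s: 22.97
ee_pos: [660.8, 248.8, 172.5]
tcp_rot: [[-0.94, -0.34, 0.009], [-0.34, 0.94, 0.003], [-0.01, -0.0, -1.0]]
contact_force: [0.0, 0.1, 0.4]
grip_width: 1.0
```

Run:
```python
from h import *
go(654.6,242.4,108,111)
```

```text
t 22.97 p [660.8 248.8 172.5] jaw 109.9 grip 1.0 F [0.  0.1 0.4] q [ 0.27  0.67  0.41  1.3   0.   -0.08] 
 tool delta mm [ 8.6 -3.9 64.4] turn z -1.1 tilt fix [-0.02  0.57 -0.  ]
```

>>> jog_arm(
  deltas=[
    {"xyz":[0.009,-0.004,0],"rot":[0,0.6,0]},
    {"xyz":[0,0,0],"rot":[0,0,0]},
    {"xyz":[0.001,0,0.008],"rot":[0,0.1,0]},
    {"xyz":[0.001,0,0.01],"rot":[0,0.1,0]},
    {"xyz":[0,0,0.006],"rot":[0,0,0]},
    {"xyz":[0,0,0],"rot":[0,0,0]},
    {"xyz":[0,0,0],"rot":[0,0,0]},
  ],
)

```text
time_s: 23.55
ee_pos: [652.7, 241.1, 149.8]
tcp_rot: [[-0.942, -0.336, 0.0], [-0.336, 0.942, -0.001], [0.0, -0.001, -1.0]]
contact_force: [-0.0, -0.8, 0.9]
grip_width: 1.006
```

Run:
```python
from h import *
go(654.6,242.4,108,111)
C=cam("wrist"); w=ctrl.grab_frame("wrist"); cv2.imwrite("pics/w12.png",w[:,:,::-1])
k=(w[150:330,190:370].max(2)<62).astype(np.uint8); n,l,st,ce=cv2.connectedComponentsWithStats(k); print([(s.tolist(),(c+[190,150]).round(1).tolist()) for s,c in zip(st[1:],ce[1:]) if s[4]>150]); print("expected cap",proj(C,(654.6,242.4,136)).round(1))
```

```text
t 23.55 p [652.7 241.1 149.8] jaw 109.6 grip 1.006 F [-0.  -0.8  0.9] q [ 0.26  0.66  0.34  1.25 -0.   -0.08] 
 tool delta mm [-2.2  0.6 41.8] turn z -1.4 tilt fix [-0.04 -0.   -0.  ]
[([68, 72, 42, 53, 987], [278.9, 240.1])]
expected cap [282.3 258.2]
```

The cap is within about 2 mm of where I expected it. Descending.

>>> jog_arm(
  deltas=[
    {"xyz":[0,-0.001,0.01],"rot":[0,0,0]},
    {"xyz":[0,0,0.014],"rot":[0,0,0]},
    {"xyz":[0,0,0.01],"rot":[0,0,0]},
    {"xyz":[0,0,0.004],"rot":[0,0,0]},
    {"xyz":[0,0,0],"rot":[0,0,0]},
    {"xyz":[0,0,0],"rot":[0,0,0]},
  ],
)

```text
time_s: 24.1
ee_pos: [653.3, 240.0, 108.7]
tcp_rot: [[-0.942, -0.336, 0.001], [-0.336, 0.942, -0.001], [-0.0, -0.001, -1.0]]
contact_force: [0.2, 0.0, -0.5]
grip_width: 1.003
```

Run:
```python
from h import *
go(654.6,242.4,109,111)
```

```text
t 24.1 p [653.3 240.  108.7] jaw 109.6 grip 1.003 F [ 0.2  0.  -0.5] q [ 0.26  0.68  0.26  1.15 -0.   -0.08] 
 tool delta mm [-2.   1.8 -0.3] turn z -1.4 tilt fix [-0.04  0.02  0.  ]
```

>>> jog_arm(
  deltas=[
    {"xyz":[-0.001,0.002,0],"rot":[0,0,0]},
    {"xyz":[0,0,0],"rot":[0,0,0]},
    {"xyz":[0,0,0],"rot":[0,0,0]},
    {"xyz":[0,0,0],"rot":[0,0,0]},
    {"xyz":[0,0,0],"rot":[0,0,0]},
    {"xyz":[0,0,0],"rot":[0,0,0]},
    {"xyz":[0,0,0],"rot":[0,0,0]},
    {"xyz":[0,0,0],"rot":[0,0,0]},
    {"xyz":[0,0,0],"rot":[0,0,0]},
  ],
  gripper=1,
  grip_force=60,
)

```text
time_s: 24.85
ee_pos: [655.0, 242.9, 111.0]
tcp_rot: [[-0.942, -0.336, 0.004], [-0.336, 0.942, 0.0], [-0.004, -0.001, -1.0]]
contact_force: [0.8, 0.2, -0.9]
grip_width: 0.253
```

>>> jog_arm(
  deltas=[
    {"xyz":[0,0,-0.01],"rot":[0,0,0]},
    {"xyz":[0,0,-0.02],"rot":[0,0,0]},
    {"xyz":[0,0,-0.025],"rot":[0,0,0]},
    {"xyz":[0,0,-0.025],"rot":[0,0,0]},
    {"xyz":[0,0,-0.015],"rot":[0,0,0]},
    {"xyz":[0,0,-0.005],"rot":[0,0,0]},
    {"xyz":[0,0,0],"rot":[0,0,0]},
    {"xyz":[0,0,0],"rot":[0,0,0]},
  ],
)

```text
time_s: 25.52
ee_pos: [650.9, 242.1, 213.3]
tcp_rot: [[-0.942, -0.336, -0.006], [-0.336, 0.942, -0.002], [0.006, 0.0, -1.0]]
contact_force: [-0.1, 0.6, -2.4]
grip_width: 0.26
```

Run:
```python
from h import *
go(586,37,200,76)
```

```text
t 25.52 p [650.9 242.1 213.3] jaw 109.6 grip 0.26 F [-0.1  0.6 -2.4] q [ 0.26  0.66  0.49  1.41 -0.   -0.08] 
 tool delta mm [ 129.9 -171.3   14.2] turn z 33.6 tilt fix [ 0.01 -0.37 -0.  ]
```

>>> jog_arm(
  deltas=[
    {"xyz":[0.006,-0.008,0],"rot":[0,0,0]},
    {"xyz":[0.013,-0.017,0],"rot":[0,0,0]},
    {"xyz":[0.015,-0.02,0],"rot":[0,0,0]},
    {"xyz":[0.015,-0.02,0],"rot":[0,0,0]},
    {"xyz":[0.015,-0.02,0],"rot":[0,0,0]},
    {"xyz":[0.015,-0.02,0],"rot":[0,0,0]},
    {"xyz":[0.015,-0.02,0],"rot":[0,0,0]},
    {"xyz":[0.015,-0.02,0],"rot":[0,0,0]},
    {"xyz":[0.012,-0.015,0],"rot":[0,0,0]},
    {"xyz":[0.006,-0.008,0],"rot":[0,0,0]},
    {"xyz":[0,0,0],"rot":[0,0,0]},
  ],
)

```text
time_s: 26.43
ee_pos: [575.5, 34.3, 196.5]
tcp_rot: [[-0.94, -0.34, -0.032], [-0.34, 0.94, -0.003], [0.031, 0.008, -0.999]]
contact_force: [0.5, 0.4, -2.3]
grip_width: 0.259
```

>>> jog_arm(
  deltas=[
    {"xyz":[0,0,0],"rot":[0,0,6]},
    {"xyz":[0,0,0],"rot":[0,0,7]},
    {"xyz":[0,0,0],"rot":[0,0,7]},
    {"xyz":[0,0,0],"rot":[0,0,6]},
    {"xyz":[0,0,0],"rot":[0,0,5]},
    {"xyz":[0,0,0],"rot":[0,0,0]},
    {"xyz":[0,0,0],"rot":[0,0,0]},
  ],
)

```text
time_s: 27.02
ee_pos: [574.6, 40.6, 191.3]
tcp_rot: [[-0.977, 0.21, -0.039], [0.21, 0.978, 0.003], [0.039, -0.005, -0.999]]
contact_force: [0.5, 0.6, -2.5]
grip_width: 0.257
```

Run:
```python
from h import *
go(586,37,175,76)
```

```text
t 27.02 p [574.6  40.6 191.3] jaw 77.9 grip 0.257 F [ 0.5  0.6 -2.5] q [-0.04  0.43  0.05  1.23  0.    0.17] 
 tool delta mm [-12.5  -1.   15.8] turn z 1.9 tilt fix [-0.31 -2.22 -0.  ]
```

>>> jog_arm(
  deltas=[
    {"xyz":[-0.005,-0.001,0],"rot":[-0.1,-1.1,1]},
    {"xyz":[-0.005,0,0],"rot":[-0.1,-1.1,1]},
    {"xyz":[0,0,0],"rot":[0,0,0]},
    {"xyz":[0,0,0],"rot":[0,0,0]},
    {"xyz":[0,0,0.006],"rot":[0,0,0]},
    {"xyz":[0,0,0.004],"rot":[0,0,0]},
    {"xyz":[0,0,0],"rot":[0,0,0]},
    {"xyz":[0,0,0],"rot":[0,0,0]},
  ],
)

```text
time_s: 27.68
ee_pos: [585.1, 38.8, 178.9]
tcp_rot: [[-0.971, 0.24, 0.002], [0.24, 0.971, -0.002], [-0.003, -0.001, -1.0]]
contact_force: [0.8, -0.2, -2.0]
grip_width: 0.256
```

Run:
```python
from h import *
go(586,37,175,76)
im=ctrl.grab_frame("scene"); D=ctrl.grab_frame("side"); look("w13")
cv2.imwrite("pics/m13.png",np.hstack([cv2.resize(im[130:330,230:420],(380,400)),cv2.resize(D[120:300,240:430],(400,400))])[:,:,::-1])
```

```text
t 27.68 p [585.1  38.8 178.9] jaw 76.1 grip 0.256 F [ 0.8 -0.2 -2. ] q [-0.04  0.42  0.    1.16 -0.    0.2 ] 
 tool delta mm [-1.3 -1.5  3.9] turn z 0.1 tilt fix [-0.09  0.16  0.  ]
```

View pics/m13.png

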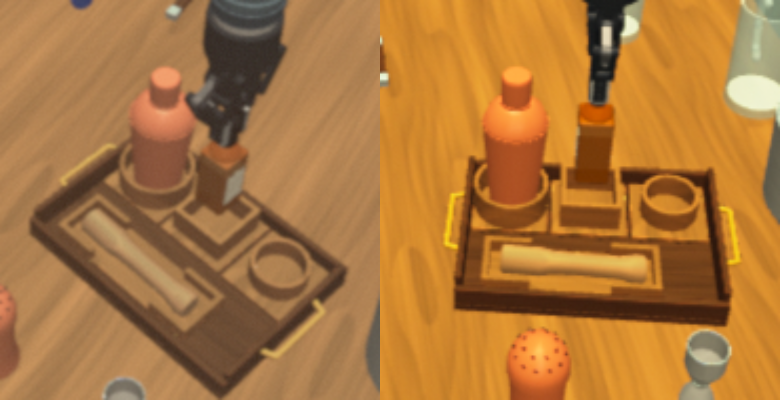

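The bottle hangs upright over the square well and is aligned with it. Lowering.

>>> jog_arm(
  deltas=[
    {"xyz":[-0.001,-0.001,0],"rot":[0,0.1,0]},
    {"xyz":[0,0,0.01],"rot":[0,0,0]},
    {"xyz":[0,0,0.012],"rot":[0,0,0]},
    {"xyz":[0,0,0.008],"rot":[0,0,0]},
    {"xyz":[0,0,0],"rot":[0,0,0]},
    {"xyz":[0,0,0],"rot":[0,0,0]},
  ],
)

```text
time_s: 28.33
ee_pos: [587.1, 37.1, 147.3]
tcp_rot: [[-0.971, 0.24, 0.003], [0.24, 0.971, -0.002], [-0.003, -0.001, -1.0]]
contact_force: [-0.7, 0.1, -2.9]
grip_width: 0.258
```

Run:
```python
from h import *
go(586,37,125,76)
```

```text
t 28.33 p [587.1  37.1 147.3] jaw 76.1 grip 0.258 F [-0.7  0.1 -2.9] q [-0.04  0.44 -0.05  1.08 -0.    0.2 ] 
 tool delta mm [ 1.1 -0.3 22.3] turn z 0.1 tilt fix [-0.06  0.18  0.  ]
```

>>> jog_arm(
  deltas=[
    {"xyz":[0.001,0,0.006],"rot":[0,0.1,0]},
    {"xyz":[0,0,0.008],"rot":[0,0.1,0]},
    {"xyz":[0,0,0.006],"rot":[0,0,0]},
    {"xyz":[0,0,0.003],"rot":[0,0,0]},
    {"xyz":[0,0,0.001],"rot":[0,0,0]},
    {"xyz":[0,0,0],"rot":[0,0,0]},
  ],
)

```text
time_s: 28.83
ee_pos: [588.8, 36.8, 125.4]
tcp_rot: [[-0.971, 0.24, 0.006], [0.24, 0.971, -0.002], [-0.007, -0.001, -1.0]]
contact_force: [0.3, -0.3, -2.6]
grip_width: 0.256
```

>>> jog_arm(
  deltas=[
    {"xyz":[0.004,0,0.002],"rot":[0,0.4,0]},
    {"xyz":[0,0,0.003],"rot":[0,0,0]},
    {"xyz":[0,0,0.002],"rot":[0,0,0]},
  ],
)

```text
time_s: 29.08
ee_pos: [590.6, 36.4, 125.0]
tcp_rot: [[-0.97, 0.241, 0.014], [0.241, 0.971, -0.004], [-0.014, -0.0, -1.0]]
contact_force: [-5.0, 0.4, 9.3]
grip_width: 0.254
```

>>> jog_arm(
  deltas=[
    {"xyz":[0.004,0,-0.001],"rot":[0,0.8,0]},
    {"xyz":[0,0,0],"rot":[0,0,0]},
    {"xyz":[0,0,0],"rot":[0,0,0]},
  ],
)

```text
time_s: 29.33
ee_pos: [586.5, 37.5, 126.2]
tcp_rot: [[-0.971, 0.241, -0.0], [0.241, 0.971, 0.0], [0.0, 0.0, -1.0]]
contact_force: [-0.4, -0.5, -2.8]
grip_width: 0.259
```

>>> jog_arm(
  deltas=[
    {"xyz":[0,0,0],"rot":[0,0,0]},
    {"xyz":[0,0,0],"rot":[0,0,0]},
    {"xyz":[0,0,0],"rot":[0,0,0]},
    {"xyz":[0,0,0],"rot":[0,0,0]},
    {"xyz":[0,0,0],"rot":[0,0,0]},
    {"xyz":[0,0,0],"rot":[0,0,0]},
    {"xyz":[0,0,0],"rot":[0,0,0]},
  ],
  gripper=-0.4,
)

```text
time_s: 29.92
ee_pos: [586.8, 37.7, 125.6]
tcp_rot: [[-0.971, 0.241, -0.0], [0.241, 0.971, 0.0], [0.0, 0.0, -1.0]]
contact_force: [0.8, 0.2, -0.4]
grip_width: 0.703
```

>>> jog_arm(
  deltas=[
    {"xyz":[0,0,-0.01],"rot":[0,0,0]},
    {"xyz":[0,0,-0.02],"rot":[0,0,0]},
    {"xyz":[0,0,-0.03],"rot":[0,0,0]},
    {"xyz":[0,0,-0.03],"rot":[0,0,0]},
    {"xyz":[0,0,-0.02],"rot":[0,0,0]},
    {"xyz":[0,0,-0.01],"rot":[0,0,0]},
    {"xyz":[0,0,0],"rot":[0,0,0]},
    {"xyz":[0,0,0],"rot":[0,0,0]},
  ],
)

```text
time_s: 30.58
ee_pos: [585.5, 37.7, 254.8]
tcp_rot: [[-0.971, 0.241, -0.0], [0.241, 0.971, 0.0], [0.0, 0.0, -1.0]]
contact_force: [-0.3, 0.6, 0.4]
grip_width: 0.7
```

Run:
```python
from h import *
go(630,-239,245,76); C,w=look("w14"); np.save("w14C.npy",np.c_[C[0],C[1],C[2]])
k=(w[120:300,200:370].max(2)<62).astype(np.uint8); n,l,st,ce=cv2.connectedComponentsWithStats(k); print([(s.tolist(),(c+[200,120]).round(1).tolist()) for s,c in zip(st[1:],ce[1:]) if s[4]>60]); print("expected cap",proj(C,(587,37,150)).round(1))
```

```text
t 30.58 p [585.5  37.7 254.8] jaw 76.1 grip 0.7 F [-0.3  0.6  0.4] q [-0.04  0.4   0.17  1.35  0.    0.2 ] 
 tool delta mm [-109.8 -257.9    9.7] turn z 0.1 tilt fix [ 0.01 -0.02  0.  ]
[([66, 67, 26, 31, 212], [277.2, 195.4]), ([0, 136, 20, 44, 643], [210.0, 281.4]), ([145, 136, 25, 44, 634], [354.1, 283.0])]
expected cap [280.1 208.5]
```

The bottle stands in place, cap at (277,205) against (280,208) expected. Now the jigger.

>>> jog_arm(
  deltas=[
    {"xyz":[-0.006,-0.012,0],"rot":[0,0,0]},
    {"xyz":[-0.012,-0.028,0],"rot":[0,0,0]},
    {"xyz":[-0.012,-0.03,0],"rot":[0,0,0]},
    {"xyz":[-0.012,-0.03,0],"rot":[0,0,0]},
    {"xyz":[-0.012,-0.03,0],"rot":[0,0,0]},
    {"xyz":[-0.012,-0.03,0],"rot":[0,0,0]},
    {"xyz":[-0.012,-0.03,0],"rot":[0,0,0]},
    {"xyz":[-0.012,-0.028,0],"rot":[0,0,0]},
    {"xyz":[-0.01,-0.022,0],"rot":[0,0,0]},
    {"xyz":[-0.006,-0.012,0],"rot":[0,0,0]},
    {"xyz":[0,0,0],"rot":[0,0,0]},
    {"xyz":[0,0,0],"rot":[0,0,0]},
  ],
  gripper=-1,
)

```text
time_s: 31.63
ee_pos: [620.7, -252.9, 235.3]
tcp_rot: [[-0.97, 0.241, -0.027], [0.241, 0.971, 0.006], [0.028, -0.0, -1.0]]
contact_force: [-0.3, 1.0, -0.3]
grip_width: 1.006
```

Run:
```python
from h import *
go(630,-239,180,76)
```

```text
t 31.63 p [ 620.7 -252.9  235.3] jaw 76.0 grip 1.006 F [-0.3  1.  -0.3] q [-0.48  0.62  0.48  1.46 -0.01 -0.23] 
 tool delta mm [-7.2 15.8 55.1] turn z 0.0 tilt fix [-0.02 -1.61 -0.  ]
```

>>> jog_arm(
  deltas=[
    {"xyz":[-0.003,0.007,0],"rot":[0,-0.8,0]},
    {"xyz":[-0.003,0.007,0],"rot":[0,-0.8,0]},
    {"xyz":[0,0,0.015],"rot":[0,0,0]},
    {"xyz":[0,0,0.015],"rot":[0,0,0]},
    {"xyz":[0,0,0.008],"rot":[0,0,0]},
    {"xyz":[0,0,0],"rot":[0,0,0]},
    {"xyz":[0,0,0],"rot":[0,0,0]},
  ],
)

```text
time_s: 32.22
ee_pos: [630.6, -230.4, 195.6]
tcp_rot: [[-0.973, 0.232, 0.004], [0.232, 0.973, 0.002], [-0.003, 0.003, -1.0]]
contact_force: [-0.6, 0.7, 0.2]
grip_width: 1.003
```

Run:
```python
from h import *
go(630,-239,140,76); C,w=look("w15"); np.save("w15C.npy",np.c_[C[0],C[1],C[2]]); e=proj(C,(630,-239,90)); print("exp",e.round(1))
hs=cv2.cvtColor(w,cv2.COLOR_RGB2HSV); x,y=e.astype(int); x0,y0=x-70,y-80; s=hs[y0:y+60,x0:x+70]; m=(s[...,1]<70).astype(np.uint8)
n,l,st,ce=cv2.connectedComponentsWithStats(m); print([((s_[:4]+[x0,y0,0,0]).tolist(),s_[4],(c+[x0,y0]).round(1).tolist()) for s_,c in zip(st[1:],ce[1:]) if s_[4]>60])
# circle for rim
g=cv2.medianBlur(cv2.cvtColor(w,cv2.COLOR_RGB2GRAY)[y0:y+60,x0:x+70],3)
c=cv2.HoughCircles(cv2.resize(g,None,fx=3,fy=3),cv2.HOUGH_GRADIENT,1.5,40,param1=80,param2=30,minRadius=60,maxRadius=130)
if c is not None:
  for a,b,r in c[0][:3]: print("circle",x0+a/3,y0+b/3,r/3,ray(C,x0+a/3,y0+b/3,90).round(1))
```

```text
t 32.22 p [ 630.6 -230.4  195.6] jaw 76.6 grip 1.003 F [-0.6  0.7  0.2] q [-0.45  0.59  0.33  1.31  0.   -0.21] 
 tool delta mm [-1.2 -8.6 55.6] turn z 0.6 tilt fix [ 0.14  0.18 -0.  ]
exp [269.7 207.5]
[([239, 170, 52, 65], np.int32(2499), [265.4, 203.8])]
circle 265.25 208.75 24.199999 [ 630.2 -242.7   90. ]
circle 269.75 221.75 35.5 [ 641.7 -241.9   90. ]
circle 261.25 195.25 28.5 [ 618.6 -243.    90. ]
```

The rim is at (265,209), diameter 52 px (54 expected), giving (630.2,-242.7). That agrees with the earlier views.

>>> jog_arm(
  deltas=[
    {"xyz":[-0.002,-0.012,0],"rot":[0.1,0.2,0]},
    {"xyz":[0,0,0],"rot":[0,0,0]},
    {"xyz":[0,0,0.02],"rot":[0,0,0]},
    {"xyz":[0.001,0,0.025],"rot":[0,0.1,0]},
    {"xyz":[0.001,0,0.025],"rot":[0,0.1,0]},
    {"xyz":[0.001,0,0.015],"rot":[0,0.1,0]},
    {"xyz":[0,0,0],"rot":[0,0,0]},
    {"xyz":[0,0,0],"rot":[0,0,0]},
  ],
)

```text
time_s: 32.93
ee_pos: [632.4, -248.0, 116.2]
tcp_rot: [[-0.972, 0.235, 0.009], [0.235, 0.972, -0.005], [-0.01, -0.003, -1.0]]
contact_force: [-0.3, -0.5, -0.0]
grip_width: 0.997
```

Run:
```python
from h import *
go(630.2,-242.7,60,76)
```

```text
t 32.93 p [ 632.4 -248.   116.2] jaw 76.4 grip 0.997 F [-0.3 -0.5 -0. ] q [-0.47  0.63  0.19  1.12 -0.   -0.23] 
 tool delta mm [ 3.9  4.9 56.2] turn z 0.4 tilt fix [-0.18  0.55 -0.  ]
```

>>> jog_arm(
  deltas=[
    {"xyz":[0.004,0.004,0],"rot":[-0.2,0.5,0]},
    {"xyz":[0,0,0],"rot":[0,0,0]},
    {"xyz":[0,0,0],"rot":[0,0,0]},
  ],
)

```text
time_s: 33.18
ee_pos: [630.8, -244.4, 119.6]
tcp_rot: [[-0.972, 0.236, 0.004], [0.236, 0.972, -0.001], [-0.004, -0.0, -1.0]]
contact_force: [-0.5, 0.3, -0.1]
grip_width: 0.997
```

Run:
```python
from h import *
go(630.2,-242.7,60,76)
```

```text
t 33.18 p [ 630.8 -244.4  119.6] jaw 76.4 grip 0.997 F [-0.5  0.3 -0.1] q [-0.46  0.63  0.2   1.14  0.   -0.23] 
 tool delta mm [ 1.2  1.5 59.6] turn z 0.4 tilt fix [-0.01  0.24 -0.  ]
```

>>> jog_arm(
  deltas=[
    {"xyz":[0.001,0.001,0.01],"rot":[0,0.1,0]},
    {"xyz":[0,0,0.016],"rot":[0,0.1,0]},
    {"xyz":[0,0,0.016],"rot":[0,0,0]},
    {"xyz":[0,0,0.01],"rot":[0,0,0]},
    {"xyz":[0,0,0.003],"rot":[0,0,0]},
    {"xyz":[0,0,0],"rot":[0,0,0]},
    {"xyz":[0,0,0],"rot":[0,0,0]},
  ],
)

```text
time_s: 33.77
ee_pos: [634.3, -244.5, 66.8]
tcp_rot: [[-0.972, 0.235, 0.01], [0.235, 0.972, -0.005], [-0.011, -0.002, -1.0]]
contact_force: [-0.4, -0.2, 0.5]
grip_width: 0.997
```

Run:
```python
from h import *
go(630.2,-242.7,60,76)
```

```text
t 33.77 p [ 634.3 -244.5   66.8] jaw 76.4 grip 0.997 F [-0.4 -0.2  0.5] q [-0.46  0.66  0.12  1.01  0.   -0.22] 
 tool delta mm [4.5 0.8 6.7] turn z 0.4 tilt fix [-0.14  0.64  0.  ]
```

>>> jog_arm(
  deltas=[
    {"xyz":[0.005,0.001,0.004],"rot":[-0.1,0.6,0]},
    {"xyz":[0,0,0.003],"rot":[0,0,0]},
    {"xyz":[0,0,0],"rot":[0,0,0]},
    {"xyz":[0,0,0],"rot":[0,0,0]},
  ],
)

```text
time_s: 34.1
ee_pos: [630.5, -242.7, 61.3]
tcp_rot: [[-0.972, 0.235, 0.002], [0.235, 0.972, -0.002], [-0.003, -0.001, -1.0]]
contact_force: [0.5, -0.4, 0.6]
grip_width: 0.997
```

>>> jog_arm(
  deltas=[
    {"xyz":[0,0,0],"rot":[0,0,0]},
    {"xyz":[0,0,0],"rot":[0,0,0]},
    {"xyz":[0,0,0],"rot":[0,0,0]},
    {"xyz":[0,0,0],"rot":[0,0,0]},
    {"xyz":[0,0,0],"rot":[0,0,0]},
    {"xyz":[0,0,0],"rot":[0,0,0]},
    {"xyz":[0,0,0],"rot":[0,0,0]},
    {"xyz":[0,0,0],"rot":[0,0,0]},
  ],
  gripper=1,
  grip_force=40,
)

```text
time_s: 34.77
ee_pos: [631.4, -243.3, 62.6]
tcp_rot: [[-0.972, 0.235, 0.004], [0.235, 0.972, -0.003], [-0.005, -0.002, -1.0]]
contact_force: [-0.2, 0.1, -0.3]
grip_width: 0.475
```

>>> jog_arm(
  deltas=[
    {"xyz":[0,0,-0.01],"rot":[0,0,0]},
    {"xyz":[0,0,-0.02],"rot":[0,0,0]},
    {"xyz":[0,0,-0.03],"rot":[0,0,0]},
    {"xyz":[0,0,-0.03],"rot":[0,0,0]},
    {"xyz":[0,0,-0.02],"rot":[0,0,0]},
    {"xyz":[0,0,-0.01],"rot":[0,0,0]},
    {"xyz":[0,0,0],"rot":[0,0,0]},
    {"xyz":[0,0,0],"rot":[0,0,0]},
  ],
)

```text
time_s: 35.43
ee_pos: [628.1, -241.4, 188.8]
tcp_rot: [[-0.972, 0.235, -0.001], [0.235, 0.972, 0.0], [0.001, -0.0, -1.0]]
contact_force: [-0.3, -0.2, -1.8]
grip_width: 0.477
```

Run:
```python
from h import *
go(681,13,180,76)
```

```text
t 35.43 p [ 628.1 -241.4  188.8] jaw 76.4 grip 0.477 F [-0.3 -0.2 -1.8] q [-0.46  0.6   0.33  1.3  -0.   -0.22] 
 tool delta mm [  8.3 259.7   8.7] turn z 0.4 tilt fix [-0.01 -0.08 -0.  ]
```

>>> jog_arm(
  deltas=[
    {"xyz":[0,0.012,0],"rot":[0,0,0]},
    {"xyz":[0.001,0.025,0],"rot":[0,0,0]},
    {"xyz":[0.001,0.03,0],"rot":[0,0,0]},
    {"xyz":[0.001,0.03,0],"rot":[0,0,0]},
    {"xyz":[0.001,0.03,0],"rot":[0,0,0]},
    {"xyz":[0.001,0.03,0],"rot":[0,0,0]},
    {"xyz":[0.001,0.03,0],"rot":[0,0,0]},
    {"xyz":[0.001,0.028,0],"rot":[0,0,0]},
    {"xyz":[0.001,0.022,0],"rot":[0,0,0]},
    {"xyz":[0,0.012,0],"rot":[0,0,0]},
    {"xyz":[0,0,0],"rot":[0,0,0]},
    {"xyz":[0,0,0],"rot":[0,0,0]},
  ],
)

```text
time_s: 36.43
ee_pos: [672.0, 22.6, 171.7]
tcp_rot: [[-0.972, 0.235, -0.028], [0.235, 0.972, 0.008], [0.029, 0.001, -1.0]]
contact_force: [0.1, -0.4, -0.1]
grip_width: 0.48
```

Run:
```python
from h import *
go(681,13,130,76)
```

```text
t 36.43 p [672.   22.6 171.7] jaw 76.4 grip 0.48 F [ 0.1 -0.4 -0.1] q [-0.06  0.63  0.34  1.31  0.01  0.17] 
 tool delta mm [-12.2  -7.2  41.3] turn z 0.4 tilt fix [ 0.06 -1.66 -0.  ]
```

>>> jog_arm(
  deltas=[
    {"xyz":[-0.005,-0.003,0],"rot":[0,-0.8,0]},
    {"xyz":[-0.004,-0.003,0],"rot":[0,-0.8,0]},
    {"xyz":[0,0,0],"rot":[0,0,0]},
    {"xyz":[0,0,0.01],"rot":[0,0,0]},
    {"xyz":[0,0,0.012],"rot":[0,0,0]},
    {"xyz":[0,0,0.006],"rot":[0,0,0]},
    {"xyz":[0,0,0],"rot":[0,0,0]},
    {"xyz":[0,0,0],"rot":[0,0,0]},
  ],
)

```text
time_s: 37.1
ee_pos: [679.5, 3.1, 143.0]
tcp_rot: [[-0.969, 0.248, 0.003], [0.248, 0.969, -0.003], [-0.004, -0.002, -1.0]]
contact_force: [0.9, 0.1, -0.9]
grip_width: 0.478
```

Run:
```python
from h import *
go(681,13,120,76); look("w16")
im=ctrl.grab_frame("scene"); D=ctrl.grab_frame("side")
cv2.imwrite("pics/m16.png",np.hstack([cv2.resize(im[130:330,230:420],(380,400)),cv2.resize(D[120:300,240:430],(400,400))])[:,:,::-1])
S=cam("scene"); Dc=cam("side"); p=ctrl.state()["ee_pos"]; f=p-[0,0,62.6]
# small-well rim ellipse from scene0 & side0, compare shift scene foot->well in rays
for n,c in (("scene",S),("side",Dc)): print(n,"foot px",proj(c,f).round(1),"well rim px at (681,13,42)",proj(c,(681,13,42)).round(1))
for nm,(x0,y0,x1,y1) in (("scene",(345,240,395,285)),("side",(355,190,400,226))):
    g=cv2.imread(f"pics/{nm}0.png")[y0:y1,x0:x1]; v=cv2.cvtColor(g,cv2.COLOR_BGR2HSV)[...,2]; e=cv2.resize(v,None,fx=2,fy=2)
    t,m=cv2.threshold(e,0,255,cv2.THRESH_OTSU); cs=sorted(cv2.findContours(m,cv2.RETR_LIST,cv2.CHAIN_APPROX_NONE)[0],key=len)[-4:]
    for q in cs:
        (a,b),ax,an=cv2.fitEllipse(q); print(nm,"ell",round(x0+a/2,1),round(y0+b/2,1),np.round(np.array(ax)/2,1))
```

```text
t 37.1 p [679.5   3.1 143. ] jaw 75.7 grip 0.478 F [ 0.9  0.1 -0.9] q [-0.09  0.62  0.25  1.2  -0.    0.16] 
 tool delta mm [ 1.  10.  22.9] turn z -0.3 tilt fix [-0.1   0.22  0.  ]
scene foot px [369.8 254. ] well rim px at (681,13,42) [369.6 261.3]
side foot px [380.5 199. ] well rim px at (681,13,42) [377.7 208.1]
scene ell 387.2 245.7 [13.4 26.1]
scene ell 371.2 258.8 [15.6 24.5]
scene ell 368.1 269.9 [19.6 28.4]
scene ell 368.0 266.4 [36. 44.]
side ell 378.4 205.5 [10.5 24.6]
side ell 376.3 216.7 [14.5 27.7]
side ell 376.2 213.5 [29.1 40.6]
side ell 381.0 194.9 [13.9 46.1]
```

>>> jog_arm(
  deltas=[
    {"xyz":[0.001,0.006,0],"rot":[0,0.2,0]},
    {"xyz":[0.001,0.005,0],"rot":[0,0,0]},
    {"xyz":[0,0,0],"rot":[0,0,0]},
    {"xyz":[0,0,0.01],"rot":[0,0,0]},
    {"xyz":[0,0,0.01],"rot":[0,0,0]},
    {"xyz":[0,0,0],"rot":[0,0,0]},
    {"xyz":[0,0,0],"rot":[0,0,0]},
  ],
)

```text
time_s: 37.83
ee_pos: [682.4, 17.3, 123.4]
tcp_rot: [[-0.97, 0.245, 0.004], [0.245, 0.97, -0.002], [-0.005, -0.001, -1.0]]
contact_force: [0.9, -0.1, -1.2]
grip_width: 0.478
```

Run:
```python
from h import *
go(681,14.5,77,76)
```

```text
t 37.83 p [682.4  17.3 123.4] jaw 75.8 grip 0.478 F [ 0.9 -0.1 -1.2] q [-0.07  0.64  0.23  1.15 -0.    0.18] 
 tool delta mm [ 0.9 -3.  46.4] turn z -0.2 tilt fix [-0.03  0.27  0.  ]
```

>>> jog_arm(
  deltas=[
    {"xyz":[0.002,-0.003,0],"rot":[0,0.3,0]},
    {"xyz":[0,0,0.01],"rot":[0,0,0]},
    {"xyz":[0,0,0.01],"rot":[0,0.1,0]},
    {"xyz":[0,0,0.006],"rot":[0,0,0]},
    {"xyz":[0,0,0],"rot":[0,0,0]},
    {"xyz":[0,0,0],"rot":[0,0,0]},
  ],
)

```text
time_s: 38.33
ee_pos: [678.2, 14.1, 93.0]
tcp_rot: [[-0.969, 0.246, -0.006], [0.246, 0.969, 0.0], [0.006, -0.001, -1.0]]
contact_force: [0.1, -0.5, -1.0]
grip_width: 0.474
```

Run:
```python
from h import *
go(681,14.5,77,76)
```

```text
t 38.33 p [678.2  14.1  93. ] jaw 75.8 grip 0.474 F [ 0.1 -0.5 -1. ] q [-0.07  0.66  0.18  1.1  -0.    0.18] 
 tool delta mm [-2.7  1.2 16. ] turn z -0.2 tilt fix [-0.07 -0.33  0.  ]
```

Foot is below the rim with no contact. Lowering gently to the floor.

>>> jog_arm(
  deltas=[
    {"xyz":[-0.002,0.001,0.005],"rot":[0,-0.3,0]},
    {"xyz":[0,0,0.006],"rot":[0,0,0]},
    {"xyz":[0,0,0.004],"rot":[0,0,0]},
    {"xyz":[0,0,0.001],"rot":[0,0,0]},
    {"xyz":[0,0,0],"rot":[0,0,0]},
  ],
)

```text
time_s: 38.75
ee_pos: [681.6, 14.4, 76.6]
tcp_rot: [[-0.969, 0.246, 0.002], [0.246, 0.969, -0.001], [-0.002, -0.001, -1.0]]
contact_force: [0.2, -0.7, 0.0]
grip_width: 0.483
```

Down (weight nearly off the hand). Release and rise.

>>> jog_arm(
  deltas=[
    {"xyz":[0,0,0],"rot":[0,0,0]},
    {"xyz":[0,0,0],"rot":[0,0,0]},
    {"xyz":[0,0,0],"rot":[0,0,0]},
    {"xyz":[0,0,0],"rot":[0,0,0]},
    {"xyz":[0,0,0],"rot":[0,0,0]},
    {"xyz":[0,0,0],"rot":[0,0,0]},
    {"xyz":[0,0,0],"rot":[0,0,0]},
  ],
  gripper=-0.6,
)

```text
time_s: 39.33
ee_pos: [682.9, 14.5, 78.2]
tcp_rot: [[-0.969, 0.246, 0.005], [0.246, 0.969, -0.002], [-0.005, -0.0, -1.0]]
contact_force: [-0.6, -1.0, -0.8]
grip_width: 0.8
```

>>> jog_arm(
  deltas=[
    {"xyz":[0,0,-0.01],"rot":[0,0,0]},
    {"xyz":[0,0,-0.02],"rot":[0,0,0]},
    {"xyz":[0,0,-0.03],"rot":[0,0,0]},
    {"xyz":[0,0,-0.035],"rot":[0,0,0]},
    {"xyz":[0,0,-0.035],"rot":[0,0,0]},
    {"xyz":[0,0,-0.035],"rot":[0,0,0]},
    {"xyz":[0,0,-0.03],"rot":[0,0,0]},
    {"xyz":[0,0,-0.01],"rot":[0,0,0]},
    {"xyz":[0,0,0],"rot":[0,0,0]},
  ],
)

```text
time_s: 40.08
ee_pos: [678.0, 15.0, 295.7]
tcp_rot: [[-0.969, 0.246, 0.001], [0.246, 0.969, -0.001], [-0.001, -0.001, -1.0]]
contact_force: [-0.1, -0.1, 0.4]
grip_width: 0.8
```

>>> jog_arm(
  deltas=[
    {"xyz":[0.012,0,-0.005],"rot":[0,0,0]},
    {"xyz":[0.025,0,-0.005],"rot":[0,0,0]},
    {"xyz":[0.03,0,-0.005],"rot":[0,0,0]},
    {"xyz":[0.03,0,-0.005],"rot":[0,0,0]},
    {"xyz":[0.025,0,0],"rot":[0,0,0]},
    {"xyz":[0.012,0,0],"rot":[0,0,0]},
    {"xyz":[0,0,0],"rot":[0,0,0]},
    {"xyz":[0,0,0],"rot":[0,0,0]},
  ],
)

```text
time_s: 40.75
ee_pos: [541.2, 48.8, 312.4]
tcp_rot: [[-0.969, 0.247, 0.001], [0.247, 0.969, -0.001], [-0.001, -0.001, -1.0]]
contact_force: [-0.1, -0.2, -0.9]
grip_width: 0.799
```

Run:
```python
from h import *
go(); C,w=look("w17"); np.save("w17C.npy",np.c_[C[0],C[1],C[2]])
im=ctrl.grab_frame("scene"); D=ctrl.grab_frame("side"); cv2.imwrite("pics/sc17.png",im[:,:,::-1]); cv2.imwrite("pics/sd17.png",D[:,:,::-1])
cv2.imwrite("pics/m17.png",np.hstack([cv2.resize(im[130:400,150:420],(400,400)),cv2.resize(D[120:400,225:425],(285,400))])[:,:,::-1])
a=cv2.imread("pics/side0.png"); 
for n,(x0,y0,x1,y1) in {"caster":(295,262,335,325),"reamer":(328,355,412,402)}.items():
    d=cv2.absdiff(a,D[:,:,::-1].copy())[y0:y1,x0:x1].max(2); print(n,"side px changed",(d>45).sum())
```

```text
t 40.75 p [541.2  48.8 312.4] jaw 75.7 grip 0.799 F [-0.1 -0.2 -0.9] q [-0.03  0.31  0.19  1.45 -0.    0.22] 
 tool delta mm [0. 0. 0.] turn z 0 tilt fix [-0.06  0.06  0.  ]
caster side px changed 0
reamer side px changed 0
```

View pics/m17.png

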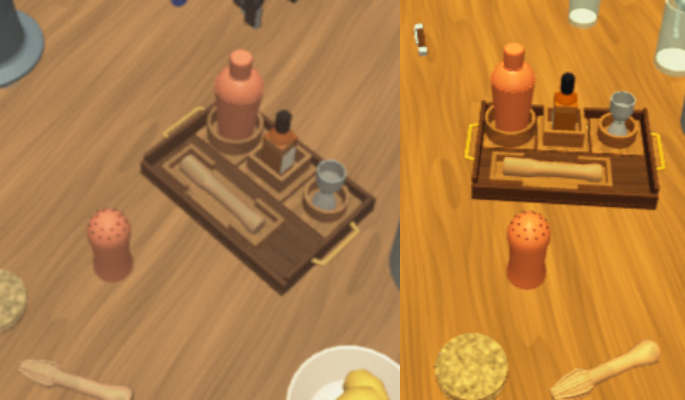

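All four pieces stand or lie in their holders, and the caster and reamer pixels are unchanged. One numeric check of the jigger, then I hand in.

Run:
```python
from h import *
S,D=cam("scene"),cam("side")
a=(150+330*.675,130+168*.675); b=(225+222*200/285,120+98*.7)
print("jigger rim",tri(S,a,D,b).round(1),"well ~(681,14), rim z should be 104")
ctrl.close_job()
```

```text
jigger rim [678.8  11.7 109.1] well ~(681,14), rim z should be 104
the job is handed in; nothing more can be done
```

I packed all four pieces into their own holders in the caddy and handed the job in at about 41 s of the 118 s allowed. No verdict is reported, so what follows is from my own checks.

- **Muddler:** it lies in the long cradle, seen in the scene, side and wrist pictures. I judged its fit by eye.
- **Shaker:** it stands in the wide well, measured about 2 mm from the well axis. Cap and belly line up, so it is upright.
- **Bitters bottle:** it stands in the square well, with its cap within about 4 pixels of where I expected it.
- **Jigger:** it stands in the small well, about 3 mm from the axis. Its rim measured 109 mm high where 104 was expected. I put that down to hand-read pixels from the scene and side views, because the force reading at touchdown fits it resting on the floor.
- **Caster and reamer:** neither pixel region changed in the side view, and the blue look-alike was never approached.

- **Sign error:** my first move took the gripper close to the green side bottle. I felt no contact force and backed out.
- **Camera disagreement:** the wrist and fixed cameras differed by 5–8 mm on the wells and up to 15 mm on the bottle cap, mostly in pictures taken while the arm was still settling. I used settled views and averages, within the holders' slack of about 10 mm.

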